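Wash-up: tall measuring cup onto its drying peg

TASK

The tall steel measuring cup lies rinsed on its side in a wire cradle. Turn it mouth-down and lower it over the empty drying peg until its rim rests flat on the stand's base, and only then let go. Leave the short cup lying in its own cradle.

Things in the scene. Friction and masses are not known exactly. Their poses are not given: they have to be found in the camera images.
- tall_cup_mid (a point): Centre of the tall cup, on its axis half-way up. Round steel cup, open at one end, 85 mm high, 48 mm in diameter (51 mm over the 5 mm rim bead), wall 3 mm, inside 42 mm wide and 81 mm deep, 0.08 to 0.17 kg. Its z axis runs along the cup towards the mouth. At the start it lies level on its side in cradle_t, mouth away from the robot, centre 43 mm above the worktop.
- cradle_t: Wire cradle under the tall cup, fixed to the worktop. Grey foot 72 mm long (x, along the cup) by 50 mm wide, 6 mm high; two dark bars along x under the cup, reaching 19 mm to either side of its axis and 22 mm high, so the cup's sides are free to grip. Origin under the middle of the foot at worktop height, z up.
- free_stand: The empty drying stand, fixed to the worktop: round grey base 88 mm wide, its ribbed top 10 mm above the worktop, with one upright steel peg in the middle, 14 mm thick, tip 70 mm above the worktop. Origin on the peg's axis at worktop height, z up. With its rim flat on the base the tall cup's centre is 52.5 mm up. A like stand near by already carries an upside-down cup.
- short_cup_mid (a point): Centre of the short cup, a bystander, on its axis half-way up: same steel, 50 mm high, 56 mm in diameter, lying on its side in a second cradle of the same kind, mouth away from the robot. Its z axis points towards its mouth.
There are look-alikes about, which are no part of the job. Leave any brown or purple look-alike of the part that bears tall_cup_mid alone.

How it is judged (in metres and radians):
On the way:
1. the tall cup, still held, is lowered mouth-down over the empty peg (horizontal distance between tall_cup_mid and free_stand below 0.022 m and z of tall_cup_mid in the frame of free_stand below 0.075 m and angle between tall_cup_mid's own z axis and vertical above 2.79 rad and contact force between the fingers and tall_cup above 0.5 N), for 0.1 s.
At the end, for the whole second after the job is handed in: The tall cup, let go and still, stands mouth-down over the empty peg: within 8 degrees of straight, its axis within 22 mm of the peg's, its rim within 5 mm of the base. The short cup is within 20 mm of where it lay (horizontal distance between tall_cup_mid and free_stand below 0.022 m and z of tall_cup_mid in the frame of free_stand below 0.0575 m and angle between tall_cup_mid's own z axis and vertical above 2.99 rad and linear speed of tall_cup below 0.02 m/s and distance of short_cup_mid from where it was at the start of the episode below 0.02 m); the robot touches nothing.
It fails at once if the short cup is knocked or carried away from where it lay (30 mm or more) (distance of short_cup_mid from where it was at the start of the episode above 0.03 m).
It also fails if it takes over 45 s, if anything falls off the work surface, if the arm or the gripper's body presses on something with over 40 N, if the wrist force passes 120 N, or if a joint passes its speed limit or range.

ROBOT

A 6-joint arm with a two-finger parallel gripper is mounted at the origin on a cart in front of the work surface, level with it; the furniture and walls round the work are solid. World frame = base frame: x ahead of the robot, y to its left, z up, the work surface at z = 0. Lengths are in mm, angles in rad, forces in N, time in s.
With the tool pointing down it reaches from about 275 to 750 mm from the base axis. Payload 10.2 kg.
Tool frame: the origin (TCP) lies at the very end of the fingers, on their centre line; the grasp point (between the pads) lies 19 mm behind it (ctrl.pinch_z is the distance from the TCP to the grasp point, in mm); y points along the fingers, z is the direction in which the jaws open and shut, and the axes are right-handed (so a half turn about y gives the same grasp; the last joint's range is limited). The gripper opens to 85 mm and grips with 20 to 120 N. Pads are 22 mm wide; open, the fingers measure 114 mm over their backs; the gripper's body (76 mm by 85 mm) begins 54 mm behind the grasp point. The pads swing forward as they close: fully open they stand 13 mm farther back than shut.
Start: joints at [0.983, 0.313, 1.498, -0, 1.331, -0.223], TCP at [187.313, 490.454, 231.294] pointing down, gripper open.
Joint ranges: [-2.94, 2.94], [-0.97, 2.17], [0.19, 2.56], [-1.23, 4.37], [0.02, 3.11], [-2.88, 2.88]. Speed limits (rad/s): [2.39, 2.39, 3.01, 3.14, 3.14, 3.14].

INTERFACE

Orientations are given as a unit quaternion [w, x, y, z].
In Python, from rig import sense, eyes, ctrl gives the robot as it stands. The module is installed in compiled form; this text tells all that it offers.
- The arm moves only by the shell command python3 -m handwheel 'ROWS' [FORCE]. ROWS is JSON, a list of rows, each an object of numbers: "grip": the finger opening in mm, from 0 to 85.4; "tx", "ty", "tz": the shift along the tool's x, y, z in mm; "wx", "wy", "wz": the turn, a rotation vector about the tool's x, y, z in rad. In form: [{"grip": .., "tx": .., "ty": .., "tz": .., "wx": .., "wy": .., "wz": ..}, ...]. A call has 1 to 10 rows; each row shifts and turns the commanded pose from where the row before left it, along the tool's axes as they then stand; what a row does not reach is not made up. A row lasts 1/12 s, in which the tool goes at most 41.7 mm and 7.16 degrees, less where a joint would pass 70% of its speed; a pose out of reach is approached as far as the arm can. A call is refused whole if a number of a shift passes 41.7 or a number of a turn 0.125, either way. A call with a gripper value outside its range is refused whole. The fingers move at their own pace and stop on an object; FORCE is the grip in N (left out, the last holds). Time passes only in rows, so rows that do not move let the fingers close. It gives the time, the measured TCP pose, the force and the opening at its end, in the units of the state.
- sense(): the state, without advancing time (a new reading comes with each control period).
- eyes.capture(name): name is "scene" or "side" or "wrist"; returns a dict with "pixels" (480x640x3 uint8, red, green, blue), "mtx" (3x3 intrinsics, pixels), "R" (3x3) and "t" (3): a world point X has camera coordinates R X + t. Camera axes: x right, y down, z forward; pixel columns grow to the right and rows downward; lengths in mm; the calibration is good to about 2 mm. The wrist camera is an equidistant fisheye: a pixel r from the principal point sees the ray r / f radians off the axis. A picture is of the moment at which its call begins. There is no depth.
- ctrl.finish_job(): hands the job in, once; it reports no verdict.
The state is a dict: "time_s": time; "joints": joint angles; "dq": joint speeds; "tau": joint torques, N m; "eef_pos": TCP position; "ee_rot": TCP orientation; "force": force on the tool from outside, world axes, zero at the start; "wrist_torque": the same for the moment, N m; "grip_width": opening from 0.0 (shut) to 1.0 (fully open).
Only numpy, scipy, OpenCV 4.12 (cv2) and the standard library are available. Lean on these libraries where they do the work, as an engineer would, in place of code of your own. Each camera call takes 0.05 s, during which the arm holds its last target.

## Working session

There is one attempt and no reset: what is moved stays moved. The work goes in short steps, Python scripts to look and compute and a shell command to move; the robot and the scene stay as the last step left them, time stands still between calls to the robot, and variables do not carry over. Pictures are saved under pics/ and viewed, and the job is handed in when it is done.

```bash
mkdir -p pics
python3 - <<'E'
from rig import sense,eyes,ctrl
import cv2,numpy as np
s=sense();print(s, ctrl.pinch_z)
for n in("scene","side","wrist"):
    c=eyes.capture(n);cv2.imwrite(f"pics/{n}0.png",c["pixels"][:,:,::-1]);print(n,c["mtx"].tolist(),np.round(c["R"],4).tolist(),np.round(c["t"],1).tolist())
    np.savez(f"pics/{n}0.npz",**c)
E
```

```text
{'time_s': 0.0, 'joints': array([ 9.82597592e-01,  3.13461954e-01,  1.49843995e+00, -4.14601931e-05,
        1.33096959e+00, -2.23473219e-01]), 'dq': array([-9.36573212e-05, -1.51422294e-03,  1.43028729e-03,  1.31764104e-03,
        2.80538511e-03,  1.28033337e-03]), 'tau': array([-6.34415610e-04, -4.12270081e+01, -2.59744442e+01, -2.54200258e-04,
        4.20377110e-03,  3.03721959e-05]), 'eef_pos': array([187.1772579 , 490.22922674, 230.72787134]), 'ee_rot': array([-0.69496096,  0.69580302, -0.12839836,  0.12806752]), 'force': array([-0.64526907,  0.28576966, -0.21542776]), 'wrist_torque': array([-0.02348778, -0.02647162,  0.00160785]), 'grip_width': 0.9968549174913321} 18.700000000000003
scene [[529.4232340094526, 0.0, 326.5132612282346], [0.0, 529.4232340094526, 240.005614863088], [0.0, 0.0, 1.0]] [[0.504, -0.8635, 0.0178], [-0.3385, -0.2164, -0.9158], [0.7946, 0.4555, -0.4013]] [-227.2, 230.7, 805.8]
side [[509.5789263259166, 0.0, 319.33552047942857], [0.0, 509.5789263259166, 242.99380655987233], [0.0, 0.0, 1.0]] [[-0.9437, -0.3307, -0.007], [-0.1961, 0.5764, -0.7933], [0.2664, -0.7473, -0.6088]] [498.5, 126.6, 1280.8]
wrist [[371.64829954431775, 0.0, 318.3114925607249], [0.0, 371.64829954431775, 237.40925339653282], [0.0, 0.0, 1.0]] [[0.3557, 0.9346, 0.0001], [0.9017, -0.3432, 0.263], [0.2458, -0.0934, -0.9648]] [-525.5, -32.8, 377.9]
```

View pics/scene0.png

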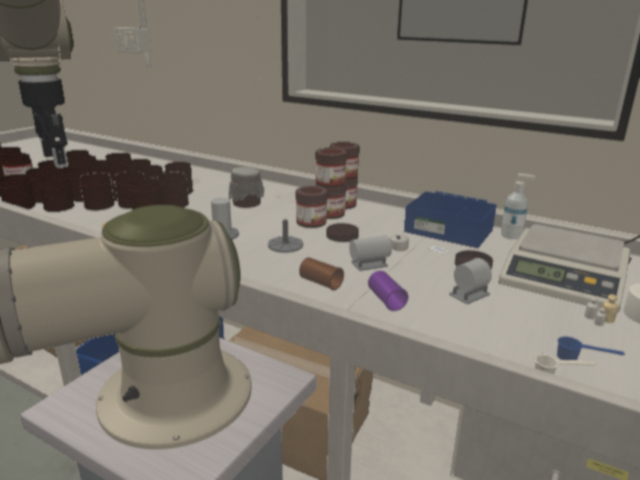

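View pics/side0.png

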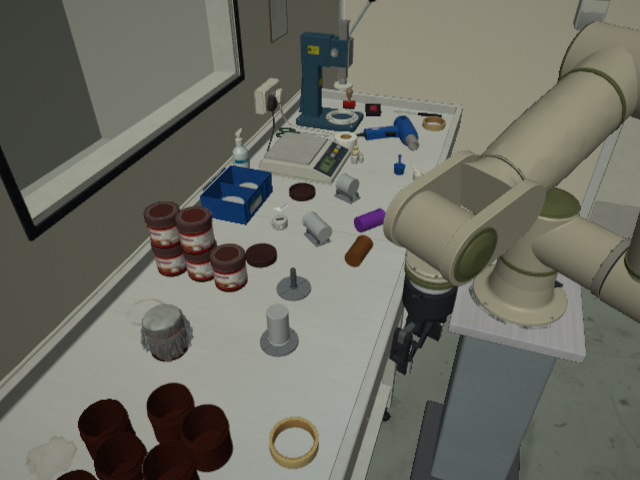

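View pics/wrist0.png

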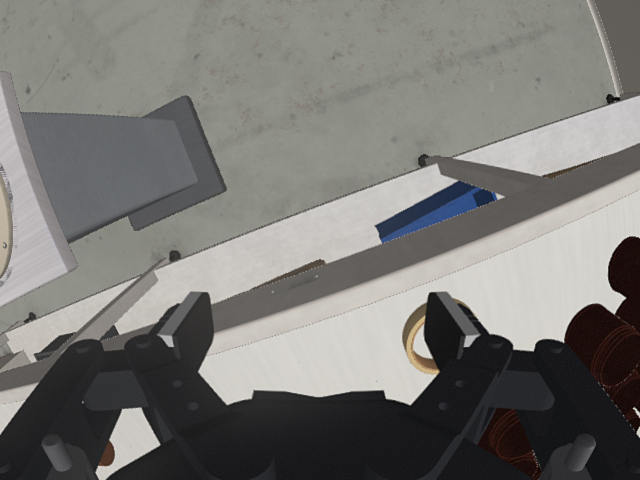

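Run:
```python
import cv2,numpy as np
a=cv2.imread("pics/scene0.png")[205:315,255:505];b=cv2.imread("pics/side0.png")[165:305,250:410]
a=cv2.resize(a,None,fx=3.2,fy=3.2,interpolation=2);b=cv2.resize(b,None,fx=5,fy=4,interpolation=2)
cv2.imwrite("pics/ca.png",a);cv2.imwrite("pics/cb.png",b)
```

```text
(no output)
```

View pics/ca.png

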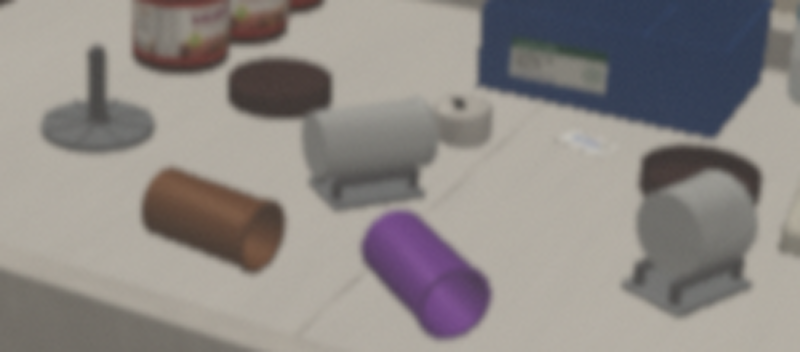

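View pics/cb.png

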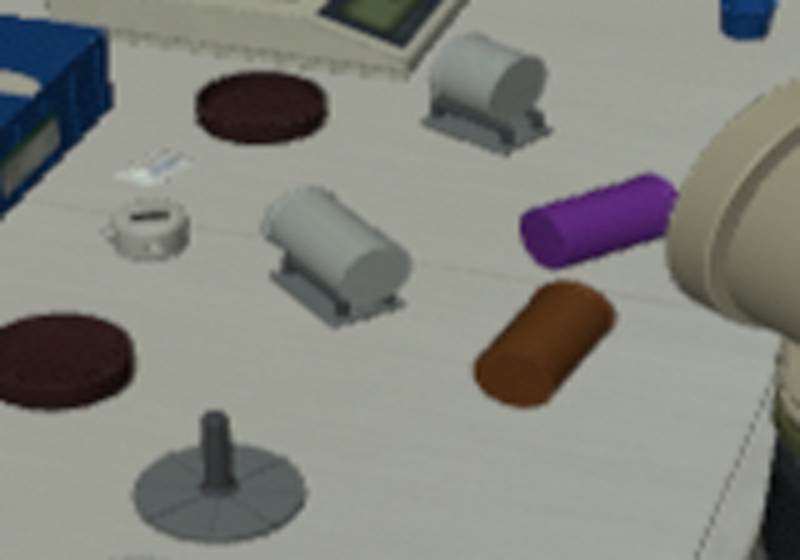

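```bash
cat > h.py <<'E'
import cv2,numpy as np
def load(n): return dict(np.load(f"pics/{n}.npz"))
def ray(c,u,v):
    d=np.linalg.inv(c["mtx"])@[u,v,1]; R=c["R"];o=-R.T@c["t"];d=R.T@d;return o,d/np.linalg.norm(d)
def onz(c,u,v,z):
    o,d=ray(c,u,v);return o+d*(z-o[2])/d[2]
def tri(rs):
    A=0;b=0
    for o,d in rs:
        P=np.eye(3)-np.outer(d,d);A=A+P;b=b+P@o
    x=np.linalg.solve(A,b);return x,[np.linalg.norm((np.eye(3)-np.outer(d,d))@(x-o)) for o,d in rs]
def proj(c,X):
    p=c["R"]@X+c["t"];p=c["mtx"]@p;return p[:2]/p[2]
E
python3 - <<'E'
from h import *
for n,boxes in (("scene0",[(340,225,402,272),(445,250,500,302),(262,215,308,255)]),("side0",[(298,205,338,250),(330,168,365,206),(272,262,316,303)])):
    c=load(n);im=c["pixels"];lab=cv2.cvtColor(im,cv2.COLOR_RGB2LAB).astype(int)
    for i,(x0,y0,x1,y1) in enumerate(boxes):
        p=lab[y0:y1,x0:x1]
        bb=p[...,2]-128
        print(n,i,"b hist",np.bincount((bb+20).ravel(),minlength=40)[10:40], "L",np.percentile(p[...,0],[2,10,25,50,75,90]))
        m=(bb<=(3 if n=="scene0" else 2)).astype(np.uint8)*255
        L=p[...,0]
        vis=np.hstack([cv2.cvtColor(m,cv2.COLOR_GRAY2BGR),im[y0:y1,x0:x1,::-1]])
        cv2.imwrite(f"pics/m_{n}_{i}.png",cv2.resize(vis,None,fx=6,fy=6,interpolation=0))
ims=[cv2.imread(f"pics/m_{n}_{i}.png") for n in("scene0","side0") for i in range(3)]
C=np.zeros((600,800,3),np.uint8)
for k,i in enumerate(ims):
    i=cv2.resize(i,(390,190));r,cc=divmod(k,2);C[r*200:r*200+190,cc*400:cc*400+390]=i
cv2.imwrite("pics/masks.png",C)
E
```

```text
scene0 0 b hist [  1   1   0   0   1   0   5   1   2   1  34 228 349 636 350 589 704   6
   0   0   0   0   0   0   0   0   0   0   0   0] L [ 64.  87. 121. 149. 179. 181.]
scene0 1 b hist [  0   0   0   0   0   0   0   0   0   0   7 314 538 757 159 446 638   1
   0   0   0   0   0   0   0   0   0   0   0   0] L [ 63.  85. 118. 132. 179. 181.]
scene0 2 b hist [  0   0   0   0   0   0   0   0   0   0   6 333 135  71 111 407 741  17
  19   0   0   0   0   0   0   0   0   0   0   0] L [ 80. 107. 120. 174. 181. 182.]
side0 0 b hist [  0   0   0   0   0   0   0   0   0  69  64  46 260 238  60 946 116   1
   0   0   0   0   0   0   0   0   0   0   0   0] L [ 72.  108.9 137.  166.  167.  168. ]
side0 1 b hist [  0   0   0   0   0   4  10   4   6  75  90  53 217 136  50 545  99  17
  21   3   0   0   0   0   0   0   0   0   0   0] L [ 55.  88. 103. 152. 166. 167.]
side0 2 b hist [  0   0   0   0   0   0   1   3  16 253 382  28  43  32 135 829  82   0
   0   0   0   0   0   0   0   0   0   0   0   0] L [ 54.  94. 103. 165. 167. 168.]
```

View pics/masks.png

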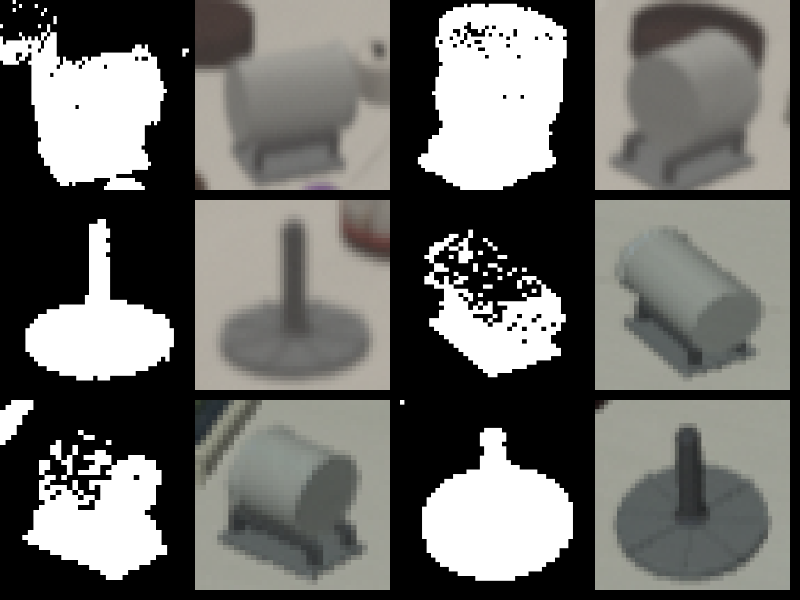

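Run:
```python
from h import *
for n,(x0,y0,x1,y1),th in (("scene0",(262,215,308,255),3),("side0",(272,262,316,303),2)):
    c=load(n);lab=cv2.cvtColor(c["pixels"],cv2.COLOR_RGB2LAB).astype(int)
    m=((lab[...,2]-128<=th))[y0:y1,x0:x1].astype(np.uint8)
    m[:, -3:]=0
    mo=cv2.morphologyEx(m,cv2.MORPH_OPEN,np.ones((3,13),np.uint8))
    if n=="side0": mo=cv2.morphologyEx(m,cv2.MORPH_OPEN,np.ones((1,13),np.uint8))
    cs=max(cv2.findContours(mo,0,cv2.CHAIN_APPROX_NONE)[0],key=cv2.contourArea)
    e=cv2.fitEllipse(cs);u,v=e[0][0]+x0,e[0][1]+y0
    ys,xs=np.nonzero(m); t=ys.min(); tip=(xs[ys<t+4].mean()+x0,t+y0)
    print(n,"base",u,v,e[1:],onz(c,u,v,8).round(1),"tip",tip,onz(c,*tip,69).round(1))
    for (s,x,y) in ([("scene",371,249),("scene",472,276)] if n=="scene0" else [("side",317,225),("side",347,187)]): print(s,onz(c,x,y,43).round(1))
for n,(x0,y0,x1,y1),f in (("scene0",(335,225,410,275),10),("side0",(295,200,340,255),10)):
    a=cv2.imread(f"pics/{n}.png")[y0:y1,x0:x1]
    a=cv2.resize(a,None,fx=f,fy=f,interpolation=2)
    for k in range(0,a.shape[1],f*10): cv2.putText(a,str(x0+k//f),(k,10),0,.4,(0,0,255));a[:,k]=(0,0,255)
    for k in range(0,a.shape[0],f*10): cv2.putText(a,str(y0+k//f),(0,k+10),0,.4,(0,0,255));a[k]=(0,0,255)
    cv2.imwrite(f"pics/z_{n}.png",a)
```

```text
scene0 base 284.9157829284668 243.9272632598877 ((14.791742324829102, 35.50156784057617), 89.09396362304688) [527.6 162.8   8. ] tip (np.float64(284.9375), np.int64(219)) [537.5 168.6  69. ]
scene [544.3 -60.7  43. ]
scene [ 535.9 -293.4   43. ]
side0 base 293.4732036590576 287.97425270080566 ((23.080060958862305, 34.30667495727539), 86.61927032470703) [537.4 171.8   8. ] tip (np.float64(272.0), np.int64(262)) [597.1 161.   69. ]
side [556.  -60.1  43. ]
side [ 535.3 -285.5   43. ]
```

View pics/z_scene0.png

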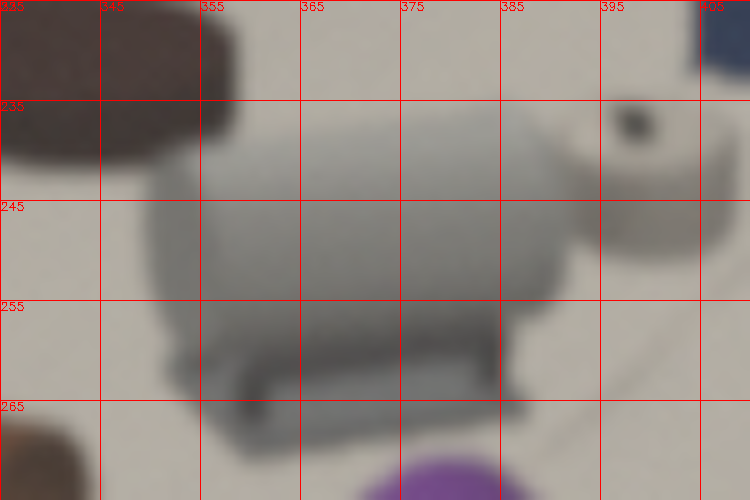

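View pics/z_side0.png

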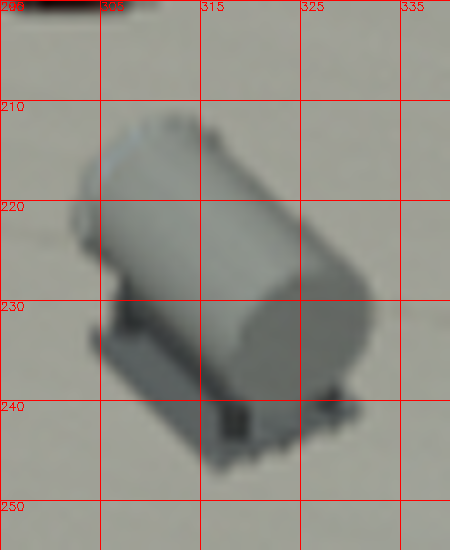

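Run:
```python
from h import *
a=load("scene0");b=load("side0")
for nm,p,q in (("base",(284.9,243.2),(293.5,288.2)),("tip",(284.9,219.5),(293,269)),("cup",(371,247.5),(316,225.5)),("short",(472,275),(347,186))):
    print(nm,[np.round(v,1) for v in tri([ray(a,*p),ray(b,*q)])])
for c,ps in ((a,[(352,261.5),(359.5,270.5),(387.5,266.5)]),(b,[(304.5,233.5),(317,247),(331,241)])):
    P=[onz(c,*p,3).round(1) for p in ps];print(P,np.degrees([np.arctan2(*(P[i+1]-P[i])[1::-1]) for i in(0,1)]))
```

```text
base [array([538.1, 169.7,   4.7]), array([0.5, 0.5])]
tip [array([537.4, 168.4,  68. ]), array([0.3, 0.3])]
cup [array([556.8, -55.8,  42.1]), array([1.6, 1.6])]
short [array([ 537.7, -292.3,   43.3]), array([0.9, 0.9])]
[array([537.9, -17.4,   3. ]), array([506.2, -53. ,   3. ]), array([558.2, -97.9,   3. ])] [-131.68344854  -40.80934598]
[array([595.4, -61. ,   3. ]), array([539.6, -12.5,   3. ]), array([511.1, -51.6,   3. ])] [ 139.00362628 -126.08831706]
```

Run:
```python
from h import *
from scipy.spatial.transform import Rotation as Ro
from rig import sense
s=sense();R=Ro.from_quat(s["ee_rot"],scalar_first=True).as_matrix();print("tool axes cols\n",R.round(3))
w=load("wrist0");c=-w["R"].T@w["t"];print("cam in tool",(R.T@(c-s["eef_pos"])).round(1),"cam axis in tool\n",(R.T@w["R"].T).round(3))
a=load("scene0");b=load("side0")
for nm,p,q in (("brown",(321,273),(359,250)),("purple",(388,290),(370,220)),("lid",(342,231),(261,255)),("jarfront top",(311,190),(228,252)),("othercup top",(220,201),(278,309)),("smallround",(398,241),(280,220)),("bigjar",(311,210),(228,270))):
    print(nm,[np.round(v,1) for v in tri([ray(a,*p),ray(b,*q)])])
```

```text
tool axes cols
 [[ 0.934 -0.001  0.357]
 [-0.357 -0.001  0.934]
 [-0.    -1.    -0.001]]
cam in tool [ -68.4 -142.4    0.5] cam axis in tool
 [[-0.001  0.965  0.263]
 [-0.001 -0.263  0.965]
 [ 1.     0.001  0.001]]
brown [array([415.9,  -7.8,  25.2]), array([1.8, 1.8])]
purple [array([ 425.2, -158.2,   23.6]), array([1.1, 1.1])]
lid [array([668.6,  80.7,  11.4]), array([0.3, 0.3])]
jarfront top [array([699.1, 192.9,  95.8]), array([2.6, 2.6])]
othercup top [array([502.6, 336.8,  95.7]), array([3.7, 3.7])]
smallround [array([675.7, -74.2,  20.2]), array([3.5, 3.5])]
bigjar [array([704.9, 195.6,  37.1]), array([3.2, 3.2])]
```

Candidates (scene px): grey in cradle (371,250), grey in cradle (472,275), brown (321,273), purple (388,290). The crop confirms (371,250): it is plain steel, clearly longer than wide and lying in a cradle. (472,275) is the stubby short cup, and brown and purple are the look-alikes. The free stand is at (285,240) and has a bare peg.

I'll move above the cup for a wrist view.

```bash
python3 -m handwheel '[{"tx":28,"tz":-19.3},{"tx":28,"tz":-19.3},{"tx":28,"tz":-19.3},{"tx":28,"tz":-19.3},{"tx":28,"tz":-19.3},{"tx":28,"tz":-19.3},{"tx":28,"tz":-19.3},{"tx":28,"tz":-19.3},{"tx":28,"tz":-19.3},{"tx":28,"tz":-19.3}]' 40
python3 -m handwheel '[{"tx":28,"tz":-19.3},{"tx":28,"tz":-19.3},{"tx":28,"tz":-19.3},{"tx":28,"tz":-19.3},{"tx":28,"tz":-19.3},{"tx":28,"tz":-19.3},{"tx":28,"tz":-19.3},{"tx":28,"tz":-19.3},{"tx":28,"tz":-19.3},{"tx":28,"tz":-19.3}]'
python3 -m handwheel '[{"wy":0.117},{"wy":0.117},{"wy":0.116},{"tx":0},{"tx":0}]'
python3 - <<'E'
from rig import sense,eyes,ctrl
import cv2,numpy as np
from scipy.spatial.transform import Rotation as Ro
c=eyes.capture("wrist");cv2.imwrite("pics/w1.png",c["pixels"][:,:,::-1]);np.savez("pics/w1.npz",**c)
s=sense();print(s["eef_pos"],s["joints"].round(3));print(Ro.from_quat(s["ee_rot"],scalar_first=True).as_matrix().round(3))
E
```

```text
[187.21346227 490.34554376 230.97450286] [ 0.983  0.313  1.498  0.     1.331 -0.223]
[[ 0.934 -0.     0.357]
 [-0.357 -0.001  0.934]
 [-0.    -1.    -0.001]]invalid input
invalid input
invalid input
```

View pics/w1.png

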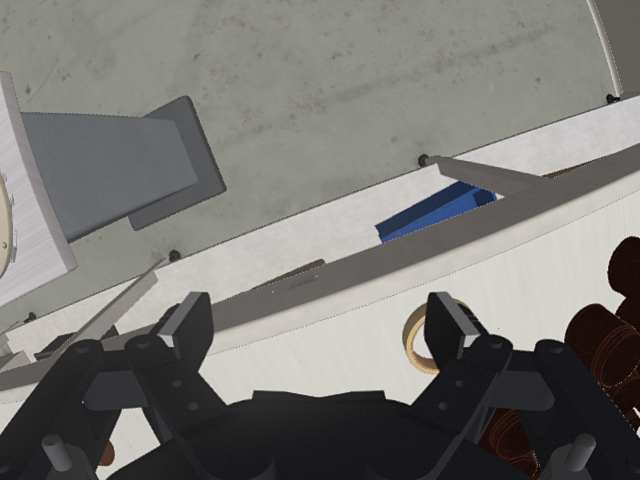

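The rows were refused, so nothing moved and the picture is unchanged. Each row probably has to carry every field.

```bash
python3 -m handwheel '[{"grip":85,"tx":28,"ty":0,"tz":-19.3,"wx":0,"wy":0,"wz":0},{"grip":85,"tx":28,"ty":0,"tz":-19.3,"wx":0,"wy":0,"wz":0},{"grip":85,"tx":28,"ty":0,"tz":-19.3,"wx":0,"wy":0,"wz":0},{"grip":85,"tx":28,"ty":0,"tz":-19.3,"wx":0,"wy":0,"wz":0},{"grip":85,"tx":28,"ty":0,"tz":-19.3,"wx":0,"wy":0,"wz":0},{"grip":85,"tx":28,"ty":0,"tz":-19.3,"wx":0,"wy":0,"wz":0},{"grip":85,"tx":28,"ty":0,"tz":-19.3,"wx":0,"wy":0,"wz":0},{"grip":85,"tx":28,"ty":0,"tz":-19.3,"wx":0,"wy":0,"wz":0},{"grip":85,"tx":28,"ty":0,"tz":-19.3,"wx":0,"wy":0,"wz":0},{"grip":85,"tx":28,"ty":0,"tz":-19.3,"wx":0,"wy":0,"wz":0}]' 40
```

```text
time_s: 1.03
eef_pos: [380.6, 208.7, 231.3]
ee_rot: [0.695, -0.695, 0.128, -0.128]
force: [0.6, 0.3, 0.9]
grip_width: 0.994
```

```bash
python3 -m handwheel '[{"grip":85,"tx":28,"ty":0,"tz":-19.3,"wx":0,"wy":0,"wz":0},{"grip":85,"tx":28,"ty":0,"tz":-19.3,"wx":0,"wy":0,"wz":0},{"grip":85,"tx":28,"ty":0,"tz":-19.3,"wx":0,"wy":0,"wz":0},{"grip":85,"tx":28,"ty":0,"tz":-19.3,"wx":0,"wy":0,"wz":0},{"grip":85,"tx":28,"ty":0,"tz":-19.3,"wx":0,"wy":0,"wz":0},{"grip":85,"tx":28,"ty":0,"tz":-19.3,"wx":0,"wy":0,"wz":0},{"grip":85,"tx":28,"ty":0,"tz":-19.3,"wx":0,"wy":0,"wz":0},{"grip":85,"tx":28,"ty":0,"tz":-19.3,"wx":0,"wy":0,"wz":0},{"grip":85,"tx":28,"ty":0,"tz":-19.3,"wx":0,"wy":0,"wz":0},{"grip":85,"tx":28,"ty":0,"tz":-19.3,"wx":0,"wy":0,"wz":0}]'
python3 -m handwheel '[{"grip":85,"tx":0,"ty":0,"tz":0,"wx":0,"wy":0.117,"wz":0},{"grip":85,"tx":0,"ty":0,"tz":0,"wx":0,"wy":0.117,"wz":0},{"grip":85,"tx":0,"ty":0,"tz":0,"wx":0,"wy":0.117,"wz":0},{"grip":85,"tx":0,"ty":0,"tz":0,"wx":0,"wy":0,"wz":0}]'
cat > cap.py <<'E'
import sys
from rig import sense,eyes,ctrl
import cv2,numpy as np
from scipy.spatial.transform import Rotation as Ro
for a in sys.argv[1:]:
    cam,n=a.split(":")
    c=eyes.capture(cam);cv2.imwrite(f"pics/{n}.png",c["pixels"][:,:,::-1]);np.savez(f"pics/{n}.npz",**c)
s=sense();print(s["time_s"],s["eef_pos"],s["joints"].round(3),s["force"].round(1));print(Ro.from_quat(s["ee_rot"],scalar_first=True).as_matrix().round(3))
E
python3 cap.py wrist:w2
```

```text
time_s: 1.87
eef_pos: [573.4, -71.5, 231.1]
ee_rot: [0.695, -0.695, 0.128, -0.128]
force: [-0.4, 0.5, -0.6]
grip_width: 0.996
time_s: 2.2
eef_pos: [572.7, -70.1, 231.0]
ee_rot: [-0.662, 0.662, -0.249, 0.249]
force: [0.9, 0.2, -1.0]
grip_width: 0.997
2.25 [572.69101185 -69.97572905 231.0642923 ] [-0.325  0.429  1.334 -0.     1.379 -1.182] [ 0.  -0.  -1.6]
[[ 0.756 -0.     0.655]
 [-0.655  0.     0.756]
 [-0.    -1.    -0.   ]]
```

View pics/w2.png

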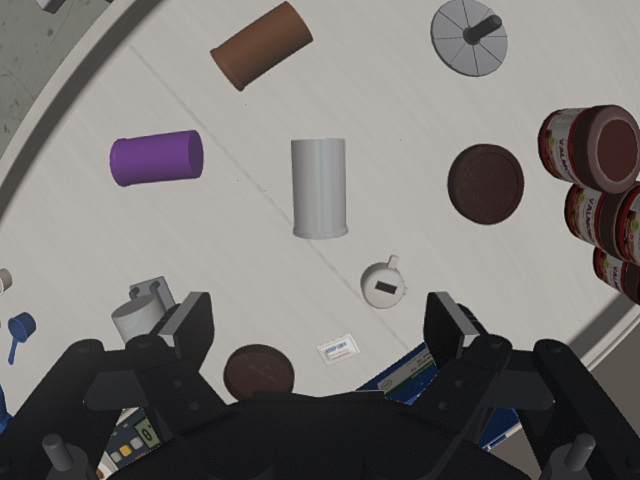

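```bash
cat >> h.py <<'E'
def wray(c,u,v):
    p=cv2.fisheye.undistortPoints(np.array([[[u,v]]],float),c["mtx"],np.zeros(4))[0,0]
    R=c["R"];o=-R.T@c["t"];d=R.T@np.array([p[0],p[1],1]);return o,d/np.linalg.norm(d)
def wz(c,u,v,z):
    o,d=wray(c,u,v);return o+d*(z-o[2])/d[2]
E
python3 - <<'E'
from h import *
w=load("w2");im=w["pixels"];lab=cv2.cvtColor(im,cv2.COLOR_RGB2LAB).astype(int)
m=(lab[...,2]-128<=2).astype(np.uint8)
for nm,(x0,y0,x1,y1) in (("cup",(280,128,360,248)),("stand",(425,0,515,82))):
    k=np.zeros_like(m);k[y0:y1,x0:x1]=m[y0:y1,x0:x1];k=cv2.morphologyEx(k,cv2.MORPH_CLOSE,np.ones((5,5)))
    cs=max(cv2.findContours(k,0,cv2.CHAIN_APPROX_NONE)[0],key=cv2.contourArea)
    print(nm,cv2.contourArea(cs),cv2.boundingRect(cs),cv2.minAreaRect(cs))
    if nm=="cup":
        L=[];Rr=[];vs=range(150,226,5)
        for v in vs:
            xs=np.nonzero(k[v])[0];l,r=xs.min(),xs.max()+1
            P=wz(w,l,v,43);Q=wz(w,r,v,43);L.append(P);Rr.append(Q)
        L=np.array(L);Rr=np.array(Rr);M=(L+Rr)/2;d=M[-1]-M[0]
        p=np.polyfit(M[:,0],M[:,1],1);print("az",np.degrees(np.arctan(p[0])),"width",np.linalg.norm(L-Rr,axis=1).round(1)[[0,7,-1]],M[[0,7,-1]].round(1))
        _,y,_,h=cv2.boundingRect(cs);print("ends at z43",wz(w,318,y,43),wz(w,320.5,y+h,43),"closed end at z67",wz(w,318,y,67),"mouth z68",wz(w,320.5,y+h,68))
    else:
        e=cv2.fitEllipse(cs);print(e,wz(w,*e[0],8),"tip",wz(w,488,21,70))
E
```

```text
cup 8055.5 (280, 128, 80, 120) ((319.5, 187.5), (119.0, 79.0), 90.0)
az -41.54663052422011 width [66.3 70.8 70.6] [[531.2 -28.5  43. ]
 [553.6 -50.5  43. ]
 [580.8 -75.5  43. ]]
ends at z43 [513.99908722 -18.80250377  43.        ] [597.98689564 -89.25962145  43.        ] closed end at z67 [514.52577473 -19.25990822  67.        ] mouth z68 [592.18193815 -84.40607678  68.        ]
stand 6685.5 (425, 0, 90, 82) ((469.5, 40.5), (81.0, 89.0), 90.0)
((470.4078369140625, 39.285308837890625), (92.2066879272461, 102.51911163330078), 108.9031982421875) [540.23807581 166.84959473   8.        ] tip [533.6837318  161.36877886  70.        ]
```

Run:
```python
from h import *
w=load("w2");im=w["pixels"]
print(im[185,280:360:4].tolist());print(im[128:150:2,318].tolist());print(im[226:246:2,320].tolist());print(im[40,425:515:5].tolist())
a=im[0:90,420:520,::-1];b=im[125:245,270:370,::-1]
a=cv2.resize(a,(400,360),interpolation=2);b=cv2.resize(b,(400,480),interpolation=2)
C=np.zeros((480,800,3),np.uint8);C[:360,:400]=a;C[:,400:]=b;cv2.imwrite("pics/z2.png",C)
```

```text
[[176, 174, 168], [177, 174, 169], [179, 176, 171], [156, 154, 150], [105, 105, 104], [121, 120, 118], [134, 133, 132], [147, 145, 144], [149, 150, 149], [156, 159, 157], [151, 154, 153], [159, 161, 161], [155, 159, 159], [149, 150, 148], [152, 151, 149], [142, 142, 139], [127, 127, 124], [180, 177, 172], [179, 178, 173], [179, 176, 171]]
[[179, 177, 171], [179, 176, 171], [180, 176, 171], [181, 178, 173], [179, 176, 171], [180, 177, 172], [155, 158, 158], [157, 160, 159], [158, 160, 160], [157, 160, 159], [157, 161, 160]]
[[153, 156, 153], [155, 158, 156], [155, 157, 156], [157, 158, 159], [153, 156, 154], [152, 153, 152], [153, 152, 150], [178, 174, 170], [178, 176, 171], [177, 176, 171]]
[[173, 171, 166], [178, 176, 170], [125, 127, 128], [126, 126, 128], [126, 126, 128], [127, 127, 129], [128, 129, 129], [129, 129, 131], [60, 60, 61], [52, 51, 51], [42, 41, 41], [110, 110, 111], [131, 131, 132], [132, 133, 135], [133, 132, 135], [132, 133, 134], [132, 133, 134], [176, 172, 168]]
```

View pics/z2.png

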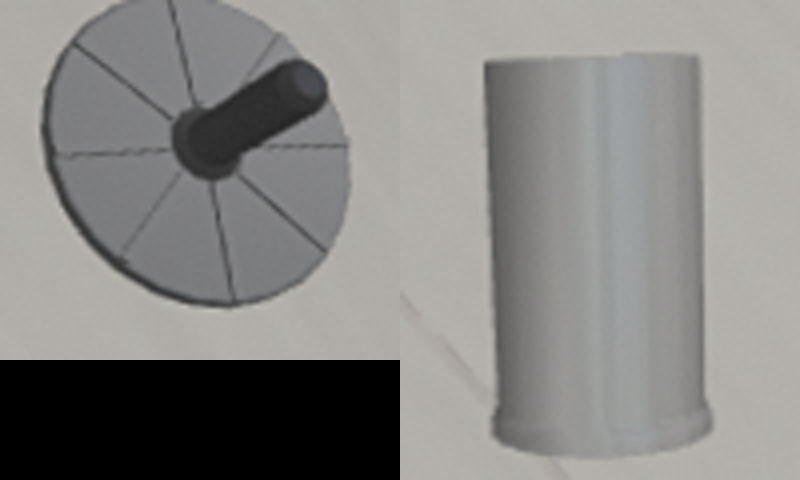

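Run:
```python
from h import *
w=load("w2");g=cv2.cvtColor(w["pixels"],cv2.COLOR_RGB2GRAY);m=(g<167).astype(np.uint8)
for nm,(x0,y0,x1,y1) in (("cup",(280,128,360,248)),("stand",(425,0,515,82))):
    k=np.zeros_like(m);k[y0:y1,x0:x1]=m[y0:y1,x0:x1];k=cv2.morphologyEx(k,cv2.MORPH_OPEN,np.ones((3,3)))
    cs=max(cv2.findContours(k,0,cv2.CHAIN_APPROX_NONE)[0],key=cv2.contourArea)
    print(nm,cv2.boundingRect(cs))
    if nm=="cup":
        L=[];Rr=[]
        for v in range(150,222,4):
            xs=np.nonzero(k[v])[0];L.append(wz(w,xs.min(),v+.5,46));Rr.append(wz(w,xs.max()+1,v+.5,46))
        L=np.array(L);Rr=np.array(Rr);M=(L+Rr)/2
        p=np.polyfit(M[:,0],M[:,1],1);print("az",np.degrees(np.arctan(p[0])),"width",np.linalg.norm(L-Rr,axis=1).round(1)[[0,7,-1]],M[[0,7,-1]].round(1),"y at",[ (x,np.polyval(p,x).round(1)) for x in (525,555,585)])
        _,y,_,h=cv2.boundingRect(cs);print("closed end z67",wz(w,318,y,67),"z43",wz(w,318,y,43),"mouth z68",wz(w,320.5,y+h,68),"z43",wz(w,320.5,y+h,43))
    else:
        e=cv2.fitEllipse(cs);print(e,wz(w,*e[0],8),"pegfoot",wz(w,471.7,37.5,10),"tip",wz(w,497,21.2,70))
```

```text
cup (291, 138, 58, 103)
az -39.87247445666225 width [48.1 48.6 48.8] [[529.2 -31.5  46. ]
 [547.9 -47.9  46. ]
 [576.1 -70.7  46. ]] y at [(525, np.float64(-28.4)), (555, np.float64(-53.4)), (585, np.float64(-78.5))]
closed end z67 [520.73211664 -24.69357765  67.        ] z43 [520.69144849 -24.66168449  43.        ] mouth z68 [587.4758664  -80.29985456  68.        ] z43 [592.89567863 -84.8173457   43.        ]
stand (430, 0, 78, 78)
((468.56103515625, 37.49861145019531), (71.52083587646484, 83.68933868408203), 135.18548583984375) [537.60398419 166.43650204   8.        ] pegfoot [539.49275371 168.44521052  10.        ] tip [538.62553088 169.24904069  70.        ]
```

The wrist view shows the tall cup at (319,187), upright in the image, so it already lies along tool x. The peg foot is at (472,37) and its tip at (497,21). In world terms the cup centre is about (553.5, -52), azimuth -40°, and the stand about (539, 169).

I'll tilt the tool 45° forward, so that after the 90° turn it still points down and back.

```bash
python3 -m handwheel '[{"grip":85,"tx":0,"ty":0,"tz":0,"wx":0,"wy":-0.016,"wz":0},{"grip":85,"tx":0,"ty":0,"tz":0,"wx":0,"wy":0,"wz":-0.112},{"grip":85,"tx":0,"ty":0,"tz":0,"wx":0,"wy":0,"wz":-0.112},{"grip":85,"tx":0,"ty":0,"tz":0,"wx":0,"wy":0,"wz":-0.112},{"grip":85,"tx":0,"ty":0,"tz":0,"wx":0,"wy":0,"wz":-0.112},{"grip":85,"tx":0,"ty":0,"tz":0,"wx":0,"wy":0,"wz":-0.112},{"grip":85,"tx":0,"ty":0,"tz":0,"wx":0,"wy":0,"wz":-0.112},{"grip":85,"tx":0,"ty":0,"tz":0,"wx":0,"wy":0,"wz":-0.112},{"grip":85,"tx":0,"ty":0,"tz":0,"wx":0,"wy":0,"wz":0}]'
cat > go.py <<'E'
import sys,numpy as np
from rig import sense
from scipy.spatial.transform import Rotation as Ro
s=sense();R=Ro.from_quat(s["ee_rot"],scalar_first=True).as_matrix()
T=np.array([float(v) for v in sys.argv[1:4]]);print(s["time_s"],s["eef_pos"].round(1),s["joints"].round(3));print(R.round(3));print("tool delta",(R.T@(T-s["eef_pos"])).round(1))
E
python3 go.py 505.8 -12.1 97.4
```

```text
time_s: 3.0
eef_pos: [570.8, -70.0, 229.8]
ee_rot: [-0.526, 0.709, 0.02, 0.469]
force: [0.5, 0.0, -0.1]
grip_width: 0.994
3.0 [570.8 -70.  229.8] [-0.168  0.202  1.841 -0.749  0.545 -0.498]
[[ 0.56   0.521  0.644]
 [-0.465 -0.446  0.765]
 [ 0.686 -0.727 -0.007]]
tool delta [-154.2   36.5    3.4]
```

```bash
python3 -m handwheel '[{"grip":85,"tx":-31,"ty":7.3,"tz":0.7,"wx":0,"wy":0,"wz":0},{"grip":85,"tx":-31,"ty":7.3,"tz":0.7,"wx":0,"wy":0,"wz":0},{"grip":85,"tx":-31,"ty":7.3,"tz":0.7,"wx":0,"wy":0,"wz":0},{"grip":85,"tx":-31,"ty":7.3,"tz":0.7,"wx":0,"wy":0,"wz":0},{"grip":85,"tx":-30,"ty":7.3,"tz":0.7,"wx":0,"wy":0,"wz":0},{"grip":85,"tx":0,"ty":0,"tz":0,"wx":0,"wy":0,"wz":0},{"grip":85,"tx":0,"ty":0,"tz":0,"wx":0,"wy":0,"wz":0}]'
python3 cap.py wrist:w3 scene:s3 side:d3; python3 go.py 559.9 -57.6 26.7
```

```text
time_s: 3.58
eef_pos: [513.9, -9.2, 116.5]
ee_rot: [-0.53, 0.711, 0.007, 0.463]
force: [0.5, -1.6, 0.4]
grip_width: 0.993
3.7333 [514.2176871   -9.75602154 117.36693637] [-0.037  0.307  2.062 -1.23   0.462  0.155] [ 0.4 -0.3 -0.1]
[[ 0.569  0.502  0.651]
 [-0.482 -0.439  0.759]
 [ 0.667 -0.745 -0.008]]
3.7333 [514.2  -9.8 117.4] [-0.037  0.307  2.062 -1.23   0.462  0.155]
[[ 0.569  0.502  0.651]
 [-0.482 -0.439  0.759]
 [ 0.667 -0.745 -0.008]]
tool delta [-11.4 111.5  -5.8]
```

View pics/w3.png

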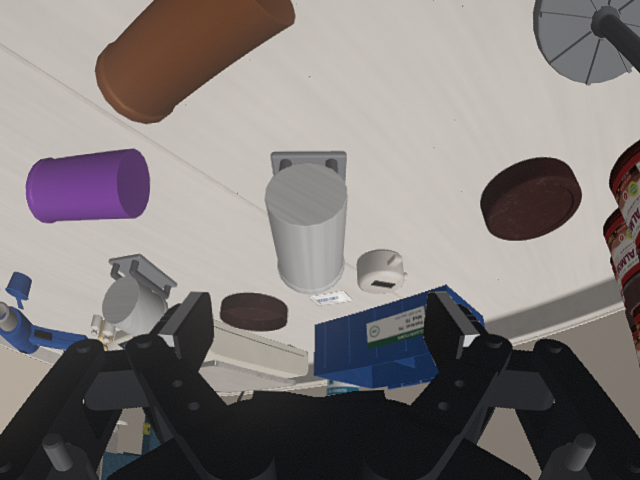

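View pics/s3.png

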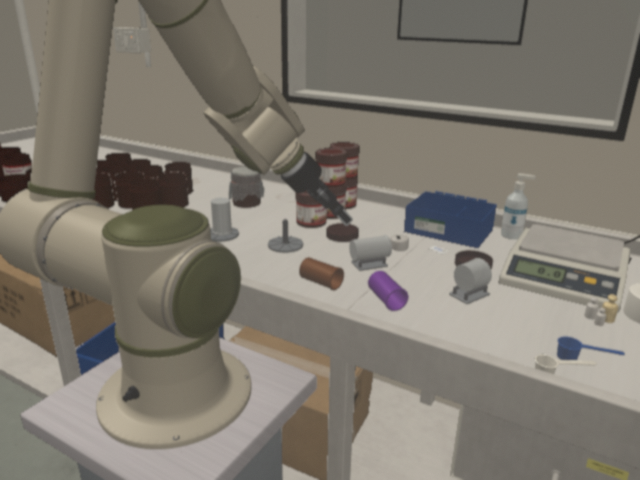

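View pics/d3.png

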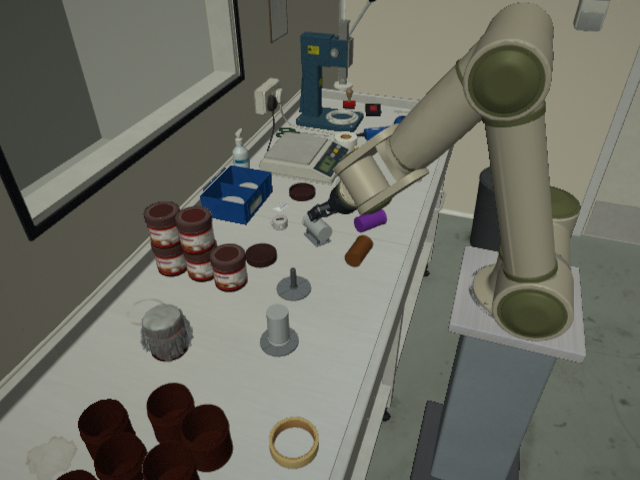

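The wrist view shows the cup end-on at (305,195), well centred. But joint 4 has hit its lower limit (-1.23) and the tool stopped short at this tilt. I'll fit the arm's geometry from the readings so I can choose a tilt that works both here and over the peg.

```bash
cat > kin.py <<'E'
import numpy as np
from scipy.spatial.transform import Rotation as Ro
from scipy.optimize import least_squares
D=[([0.983,.313,1.498,0,1.331,-.223],[187.2,490.3,231],[0.695,-0.695,0.128,-0.128]),
([-.325,.429,1.334,0,1.379,-1.182],[572.7,-70,231],[-0.662,0.662,-0.249,0.249]),
([-.168,.202,1.841,-.749,.545,-.498],[570.8,-70,229.8],[-0.526,0.709,0.02,0.469]),
([-.037,.307,2.062,-1.23,.462,.155],[514.2,-9.8,117.4],[-0.53,0.711,0.007,0.463])]
def Rw(q): return Ro.from_euler("ZYZYZ",[q[0],q[1]+q[2],q[3],q[4],q[5]])
def pos(q,k):
    a1,h,L2,L3,o3,L5=k
    A=Ro.from_euler("ZY",[q[0],q[1]]);B=Ro.from_euler("ZY",[q[0],q[1]+q[2]])
    return Ro.from_euler("Z",q[0]).apply([a1,0,h])+A.apply([0,0,L2])+B.apply([o3,0,L3])+Rw(q).apply([0,0,L5])
F=least_squares(lambda k:np.concatenate([pos(q,k)-p for q,p,_ in D]+[(k-[0,350,450,450,0,250])*1e-3]),[0,350,450,450,0,250])
K=F.x
T0=Rw(D[0][0]).inv()*Ro.from_quat(D[0][2],scalar_first=True)
def fk(q): return pos(q,K),(Rw(q)*T0)
LO=np.array([-2.94,-.97,.19,-1.23,.02,-2.88]);HI=np.array([2.94,2.17,2.56,4.37,3.11,2.88])
def ik(p,R,q0):
    R=Ro.from_matrix(R)
    f=lambda q:np.r_[(fk(q)[0]-p)/100,(R.inv()*fk(q)[1]).as_rotvec()]
    r=least_squares(f,np.clip(q0,LO+1e-3,HI-1e-3),bounds=(LO,HI));return r.x,np.abs(r.fun).max()
def toolR(az,a,flip=False):
    """cup-plane azimuth az deg, tool tilted a deg from down towards az"""
    z,a=np.radians(az),np.radians(a);m=np.array([np.cos(z),np.sin(z),0]);u=np.array([0,0,1.])
    y=-np.cos(a)*u+np.sin(a)*m;x=np.cos(a)*m+np.sin(a)*u
    if flip:x=-x
    return np.c_[x,y,np.cross(x,y)]
if __name__=="__main__":
    print(K.round(1),np.abs(F.fun).max());print(T0.as_matrix().round(2))
    for q,p,o in D: print((fk(q)[0]-p).round(1),np.degrees((fk(q)[1].inv()*Ro.from_quat(o,scalar_first=True)).magnitude()).round(2))
E
python3 kin.py
```

```text
Traceback (most recent call last):
  File "kin.py", line 13, in <module>
    F=least_squares(lambda k:np.concatenate([pos(q,k)-p for q,p,_ in D]+[(k-[0,350,450,450,0,250])*1e-3]),[0,350,450,450,0,250])
  File "kin.py", line 13, in <lambda>
    F=least_squares(lambda k:np.concatenate([pos(q,k)-p for q,p,_ in D]+[(k-[0,350,450,450,0,250])*1e-3]),[0,350,450,450,0,250])
                                             ~~~^^^^^
  File "kin.py", line 12, in pos
    return Ro.from_euler("Z",q[0]).apply([a1,0,h])+A.apply([0,0,L2])+B.apply([o3,0,L3])+Rw(q).apply([0,0,L5])
                                                                                        ~~^^^
  File "kin.py", line 8, in Rw
    def Rw(q): return Ro.from_euler("ZYZYZ",[q[0],q[1]+q[2],q[3],q[4],q[5]])
                      ~~~~~~~~~~~~~^^^^^^^^^^^^^^^^^^^^^^^^^^^^^^^^^^^^^^^^^
  File "scipy/spatial/transform/_rotation.pyx", line 1413, in scipy.spatial.transform._rotation.Rotation.from_euler
ValueError: Expected axis specification to be a non-empty string of upto 3 characters, got ZYZYZ
```

```bash
sed -i 's/^def Rw.*/def Rw(q): return Ro.from_euler("ZYZ",[q[0],q[1]+q[2],q[3]])*Ro.from_euler("YZ",[q[4],q[5]])/' kin.py; python3 kin.py
```

```text
[324.7 178.2  56.6 192.2 -64.8  11.6] 114.60652350262944
[[-0. -0. -1.]
 [-1. -0.  0.]
 [-0.  1. -0.]]
[114.6 -37.4   6.7] 0.0
[ -52.1 -105.4   14. ] 0.36
[-35.6 -24.9 -34.3] 0.04
[ 13.7 -14.6  13.7] 0.22
```

```bash
python3 - <<'E'
s=open('kin.py').read()
s=s.replace("a1,h,L2,L3,o3,L5=k","a1,h,L2,L3,o3,L5,b,c,e=k").replace("apply([a1,0,h])","apply([a1,b,h])").replace("+Rw(q).apply([0,0,L5])","+Ro.from_euler('ZYZ',[q[0],q[1]+q[2],q[3]]).apply([0,c,0])+(Rw(q)*Ro.from_euler('Z',-q[5])).apply([e,0,L5])")
s=s.replace("[0,350,450,450,0,250])*1e-3","np.array([0,200,450,450,0,250,116,0,0]))*np.array([5,1,1,1,5,1,1,3,5])*1e-2").replace(",[0,350,450,450,0,250])\n",",[0,200,450,450,0,250,116,0,0])\n")
open('kin.py','w').write(s)
E
python3 kin.py
```

```text
[  2.  199.  437.7 393.9  36.8 254.8 114.4   1.9  -1.3] 1.8379064191287215
[[-0. -0. -1.]
 [-1. -0.  0.]
 [-0.  1. -0.]]
[-0.1  0.1  0.2] 0.0
[-0.2 -0.2 -0.1] 0.36
[-0.1  0.2  0.1] 0.04
[ 0.1 -0.1 -0.2] 0.22
```

```bash
cat > plan.py <<'E'
from kin import *
m=np.array([np.cos(np.radians(-40)),np.sin(np.radians(-40)),0]);C=np.array([553.5,-52.2,43]);G=C-8*m
P=np.array([538.8,169,60.5])
seeds=[D[3][0],D[1][0],[.2,.5,1.5,.8,1.5,.5],[-.2,.5,1.5,-.8,1.5,1.5],[0,.5,1.3,0.3,2,1.5],[-.2,.3,1.8,-.8,.7,2.3],[.2,.2,2.,1,.7,-1.5],[0.2,.5,1.5,2.5,.7,0]]
def marg(q): return np.min(np.r_[q-LO,HI-q])
def best(p,R,ss=seeds):
    r=[(q,e) for q,e in (ik(p,R,s) for s in ss) if e<5e-3]
    return max(((marg(q),q) for q,e in r),key=lambda t:t[0],default=(-1,None))
def final(az,a,flip):
    # cup mouth-down about which tool: rotate initial tool frame so m->-z, with m' azimuth az
    return toolR(az,a-90,flip)
if __name__=="__main__":
  for flip in(0,1):
    for a in (15,25,30,35,40):
        R=toolR(-40,a,flip);d=R[:,1]
        g=[best(G+23*d-s*d,R) for s in(0,100)];print("flip",flip,"a",a,[(round(x[0],2),None if x[1] is None else x[1].round(2).tolist()) for x in g])
        if min(x[0] for x in g)<.05: continue
        for az in range(-180,180,30):
            Rf=final(az,a,flip);df=Rf[:,1]
            f=[best(P+23*df+[0,0,s],Rf) for s in(0,90)]
            if min(x[0] for x in f)>.05: print("   az",az,[(round(x[0],2),x[1].round(2).tolist()) for x in f])
E
python3 plan.py
```

```text
flip 0 a 15 [(np.float64(0.54), [-0.25, 0.56, 1.8, -0.21, 0.56, -0.96]), (np.float64(0.75), [-0.23, 0.36, 1.79, -0.17, 0.77, -0.99])]
   az -180 [(np.float64(0.36), [0.17, 0.76, 2.2, 3.32, 1.13, -1.6]), (np.float64(0.34), [0.17, 0.49, 2.22, 3.36, 0.88, -1.66])]
   az -150 [(np.float64(0.34), [-0.16, 0.76, 2.22, 2.42, 1.19, -1.46]), (np.float64(0.31), [-0.16, 0.48, 2.25, 2.33, 1.0, -1.26])]
   az -120 [(np.float64(0.55), [-0.33, 0.8, 2.01, 1.67, 1.26, -1.22]), (np.float64(0.53), [-0.33, 0.57, 2.03, 1.6, 1.25, -1.01])]
   az -90 [(np.float64(0.89), [-0.32, 0.9, 1.67, 1.17, 1.52, -1.03]), (np.float64(0.87), [-0.32, 0.72, 1.69, 1.16, 1.58, -0.88])]
   az -60 [(np.float64(1.1), [-0.22, 1.04, 1.29, 0.84, 1.87, -0.98]), (np.float64(1.12), [-0.22, 0.89, 1.31, 0.88, 1.95, -0.87])]
   az -30 [(np.float64(0.74), [-0.08, 1.2, 0.93, 0.55, 2.22, -1.1]), (np.float64(0.76), [-0.08, 1.06, 0.95, 0.6, 2.32, -1.02])]
   az 0 [(np.float64(0.48), [0.07, 1.31, 0.67, 0.11, 2.47, -1.47]), (np.float64(0.5), [0.07, 1.18, 0.69, 0.12, 2.57, -1.45])]
   az 30 [(np.float64(0.45), [0.22, 1.32, 0.64, -0.46, 2.42, -2
[... 5911 characters left out ...]
[(np.float64(0.58), [0.07, 1.21, 0.77, 0.08, 2.29, 1.66]), (np.float64(0.58), [0.07, 1.1, 0.77, 0.1, 2.41, 1.67])]
   az 30 [(np.float64(0.56), [0.21, 1.22, 0.75, -0.36, 2.25, 1.2]), (np.float64(0.55), [0.21, 1.11, 0.74, -0.41, 2.36, 1.14])]
   az 60 [(np.float64(0.54), [0.34, 1.13, 0.95, -0.69, 1.98, 0.91]), (np.float64(0.5), [0.34, 1.01, 0.95, -0.73, 2.07, 0.82])]
   az 90 [(np.float64(0.27), [0.44, 0.99, 1.27, -0.96, 1.6, 0.8]), (np.float64(0.26), [0.44, 0.85, 1.27, -0.97, 1.68, 0.68])]
flip 1 a 30 [(np.float64(0.01), [-0.2, 0.54, 1.93, -0.88, 0.32, 2.87]), (np.float64(0.25), [-0.14, 0.31, 1.98, -0.61, 0.48, 2.63])]
flip 1 a 35 [(-1, None), (-1, None)]
flip 1 a 40 [(-1, None), (-1, None)]
```

Fitted arm model residuals are ≤0.2 mm. Its IK shows a 25° forward tilt grips cleanly, and a mouth-down pose with azimuth about -75° leaves wide joint margins. I'll re-tilt accordingly.

```bash
python3 -m handwheel '[{"grip":85,"tx":0,"ty":0,"tz":0,"wx":0,"wy":0,"wz":0.1},{"grip":85,"tx":0,"ty":0,"tz":0,"wx":0,"wy":0,"wz":0.1},{"grip":85,"tx":0,"ty":0,"tz":0,"wx":0,"wy":0,"wz":0.1},{"grip":85,"tx":0,"ty":0,"tz":0,"wx":0,"wy":0,"wz":0}]'
cat > to.py <<'E'
import sys
from plan import *
from rig import sense
def show(p,R):
    s=sense();Rc=Ro.from_quat(s["ee_rot"],scalar_first=True).as_matrix()
    q,e=ik(p,R,s["joints"])
    print(round(s["time_s"],2),s["eef_pos"].round(1),s["joints"].round(2),"goal",p.round(1),"q",q.round(2),e.round(4),"\ntool shift",(Rc.T@(p-s["eef_pos"])).round(1),"turn",(Ro.from_matrix(Rc).inv()*Ro.from_matrix(R)).as_rotvec().round(3),"grip",round(s["grip_width"],3),"F",s["force"].round(1))
def grasp(back,a=25):
    R=toolR(-40,a);show(G+(23-back)*R[:,1],R)
def fin(up,az=-75,a=25,dx=0,dy=0):
    R=final(az,a,False);show(P+23*R[:,1]+[dx,dy,up],R)
if __name__=="__main__": eval(sys.argv[1])
E
python3 to.py 'grasp(100)'
```

```text
time_s: 4.07
eef_pos: [513.5, -13.8, 117.6]
ee_rot: [-0.564, 0.711, -0.061, 0.416]
force: [0.9, -0.2, 1.0]
grip_width: 0.993
4.07 [513.5 -13.8 117.6] [-0.09  0.3   1.98 -0.69  0.52 -0.4 ] goal [522.4 -26.1 112.8] q [-0.17  0.32  1.92 -0.41  0.56 -0.73] 0.0 
tool shift [10.2 11.9 -3.3] turn [ 0.027 -0.012  0.113] grip 0.993 F [ 0.9 -0.2  1. ]
```

```bash
python3 -m handwheel '[{"grip":85,"tx":5,"ty":6,"tz":-1.6,"wx":0.027,"wy":-0.012,"wz":0.06},{"grip":85,"tx":5,"ty":6,"tz":-1.6,"wx":0,"wy":0,"wz":0.053},{"grip":85,"tx":0,"ty":0,"tz":0,"wx":0,"wy":0,"wz":0},{"grip":85,"tx":0,"ty":0,"tz":0,"wx":0,"wy":0,"wz":0}]'
python3 to.py 'grasp(0)'; python3 cap.py wrist:w4
```

```text
time_s: 4.4
eef_pos: [519.9, -25.1, 110.6]
ee_rot: [-0.592, 0.704, -0.091, 0.383]
force: [0.2, -0.4, -0.2]
grip_width: 0.995
4.4 [519.9 -25.1 110.6] [-0.16  0.32  1.92 -0.44  0.56 -0.69] goal [554.8 -53.3  22.2] q [-0.22  0.54  1.89 -0.56  0.38 -0.6 ] 0.0 
tool shift [ 2.4 99.1  1.7] turn [ 0.008 -0.001  0.009] grip 0.995 F [ 0.2 -0.4 -0.2]
4.45 [519.43441324 -24.47482737 110.27242723] [-0.159  0.316  1.926 -0.443  0.56  -0.693] [ 0.  -0.  -0.1]
[[ 0.692  0.324  0.645]
 [-0.58  -0.283  0.764]
 [ 0.43  -0.903 -0.008]]
```

View pics/w4.png

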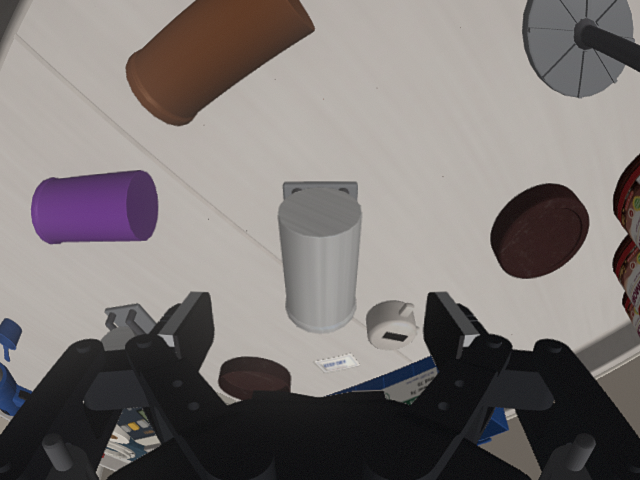

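The closed end sits at (320,213), centred between the fingers at (190,320) and (445,320). Advancing along the fingers.

```bash
python3 -m handwheel '[{"grip":85,"tx":0.4,"ty":15,"tz":0.3,"wx":0.008,"wy":0,"wz":0.009},{"grip":85,"tx":0.4,"ty":15,"tz":0.3,"wx":0,"wy":0,"wz":0},{"grip":85,"tx":0.4,"ty":15,"tz":0.3,"wx":0,"wy":0,"wz":0},{"grip":85,"tx":0.4,"ty":15,"tz":0.3,"wx":0,"wy":0,"wz":0},{"grip":85,"tx":0.4,"ty":14,"tz":0.3,"wx":0,"wy":0,"wz":0},{"grip":85,"tx":0,"ty":10,"tz":0,"wx":0,"wy":0,"wz":0},{"grip":85,"tx":0,"ty":0,"tz":0,"wx":0,"wy":0,"wz":0},{"grip":85,"tx":0,"ty":0,"tz":0,"wx":0,"wy":0,"wz":0}]'
python3 to.py 'grasp(0)'; python3 cap.py wrist:w5 side:d5
```

```text
time_s: 5.12
eef_pos: [548.9, -46.5, 34.9]
ee_rot: [-0.597, 0.701, -0.093, 0.378]
force: [-0.2, -0.8, -0.4]
grip_width: 0.993
5.12 [548.9 -46.5  34.9] [-0.2   0.5   1.89 -0.53  0.41 -0.63] goal [554.8 -53.3  22.2] q [-0.22  0.54  1.89 -0.56  0.38 -0.6 ] 0.0 
tool shift [ 2.7 15.3 -1.4] turn [-0.001  0.002 -0.003] grip 0.993 F [-0.2 -0.8 -0.4]
5.2167 [549.3363852  -46.56544713  35.68062509] [-0.204  0.503  1.893 -0.525  0.406 -0.629] [-0.1 -0.3  0. ]
[[ 0.696  0.324  0.641]
 [-0.582 -0.269  0.767]
 [ 0.421 -0.907  0.001]]
```

View pics/w5.png

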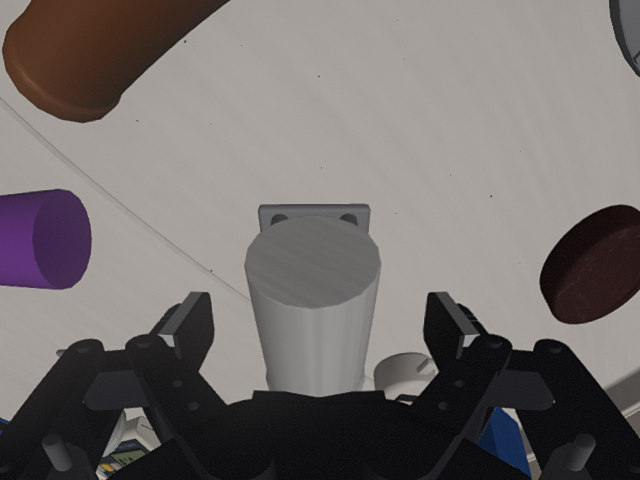

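```bash
python3 -c "
import cv2
a=cv2.imread('pics/d5.png')[150:300,250:410];cv2.imwrite('pics/d5c.png',cv2.resize(a,None,fx=4,fy=4,interpolation=2))"
```

```text
(no output)
```

View pics/d5c.png

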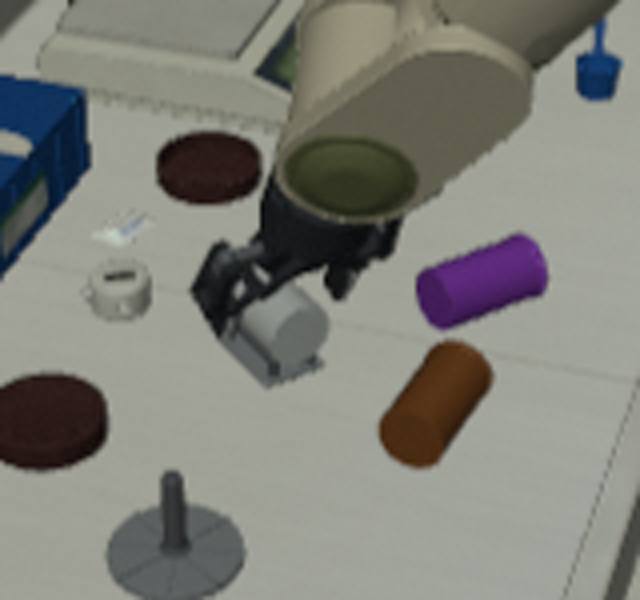

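```bash
python3 -m handwheel '[{"grip":85,"tx":1.3,"ty":8,"tz":-0.7,"wx":0,"wy":0,"wz":0},{"grip":85,"tx":1.3,"ty":7.5,"tz":-0.7,"wx":0,"wy":0,"wz":0},{"grip":85,"tx":0,"ty":0,"tz":0,"wx":0,"wy":0,"wz":0},{"grip":85,"tx":0,"ty":0,"tz":0,"wx":0,"wy":0,"wz":0}]'
python3 to.py 'grasp(0)'
```

```text
time_s: 5.55
eef_pos: [555.1, -53.8, 21.6]
ee_rot: [-0.597, 0.701, -0.093, 0.379]
force: [-0.0, -0.1, 0.8]
grip_width: 1.0
5.55 [555.1 -53.8  21.6] [-0.22  0.54  1.88 -0.54  0.38 -0.62] goal [554.8 -53.3  22.2] q [-0.22  0.54  1.89 -0.56  0.38 -0.6 ] 0.0 
tool shift [-0.3 -0.8  0.2] turn [-0.001  0.001 -0.003] grip 1.0 F [-0.  -0.1  0.8]
```

```bash
python3 -m handwheel '[{"grip":40,"tx":0,"ty":0,"tz":0,"wx":0,"wy":0,"wz":0},{"grip":40,"tx":0,"ty":0,"tz":0,"wx":0,"wy":0,"wz":0},{"grip":40,"tx":0,"ty":0,"tz":0,"wx":0,"wy":0,"wz":0},{"grip":40,"tx":0,"ty":0,"tz":0,"wx":0,"wy":0,"wz":0},{"grip":40,"tx":0,"ty":0,"tz":0,"wx":0,"wy":0,"wz":0},{"grip":40,"tx":0,"ty":0,"tz":0,"wx":0,"wy":0,"wz":0},{"grip":40,"tx":0,"ty":0,"tz":0,"wx":0,"wy":0,"wz":0},{"grip":40,"tx":0,"ty":0,"tz":0,"wx":0,"wy":0,"wz":0}]' 50
python3 cap.py wrist:w6
```

```text
time_s: 6.22
eef_pos: [554.8, -53.9, 22.4]
ee_rot: [-0.597, 0.701, -0.093, 0.379]
force: [-5.6, -1.7, 7.4]
grip_width: 0.549
6.2667 [554.76865607 -53.88331961  22.40250557] [-0.217  0.538  1.882 -0.545  0.384 -0.617] [-6.1 -1.1  7.3]
[[ 0.696  0.322  0.642]
 [-0.582 -0.27   0.767]
 [ 0.42  -0.908 -0.   ]]
```

View pics/w6.png

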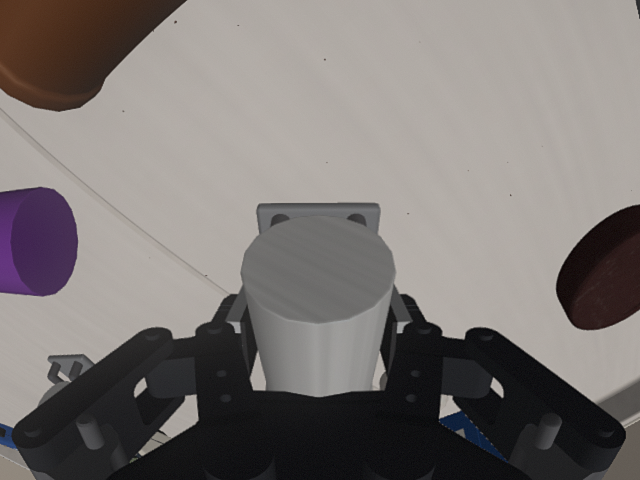

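The cup is gripped at about 47 mm opening, with the pads on its sides. Lifting.

```bash
python3 -m handwheel '[{"grip":40,"tx":4.2,"ty":-9.1,"tz":0,"wx":0,"wy":0,"wz":0},{"grip":40,"tx":8.4,"ty":-18.2,"tz":0,"wx":0,"wy":0,"wz":0},{"grip":40,"tx":12.6,"ty":-27.2,"tz":0,"wx":0,"wy":0,"wz":0},{"grip":40,"tx":12.6,"ty":-27.2,"tz":0,"wx":0,"wy":0,"wz":0},{"grip":40,"tx":12.6,"ty":-27.2,"tz":0,"wx":0,"wy":0,"wz":0},{"grip":40,"tx":12.6,"ty":-27.2,"tz":0,"wx":0,"wy":0,"wz":0},{"grip":40,"tx":0,"ty":0,"tz":0,"wx":0,"wy":0,"wz":0},{"grip":40,"tx":0,"ty":0,"tz":0,"wx":0,"wy":0,"wz":0}]'
python3 cap.py side:d7 scene:s7 wrist:w7; python3 to.py 'fin(130)'; python3 -c "
import cv2
a=cv2.imread('pics/d7.png')[120:270,230:430];cv2.imwrite('pics/d7c.png',cv2.resize(a,None,fx=4,fy=4,interpolation=2))"
```

```text
time_s: 6.93
eef_pos: [555.4, -53.7, 173.2]
ee_rot: [-0.597, 0.7, -0.092, 0.38]
force: [-0.1, -0.6, -1.6]
grip_width: 0.547
7.0833 [554.33161538 -53.55589256 170.28852215] [-0.217  0.288  1.767 -0.297  0.721 -0.903] [ 0.1  0.6 -1.7]
[[ 0.697  0.32   0.642]
 [-0.583 -0.268  0.767]
 [ 0.418 -0.909 -0.001]]
7.08 [554.3 -53.6 170.3] [-0.22  0.29  1.77 -0.3   0.72 -0.9 ] goal [533.4 189.1 180.8] q [-0.25  0.68  1.49  0.92  1.7  -0.76] 0.0 
tool shift [-151.7  -81.4  172.7] turn [0.234 0.636 1.512] grip 0.548 F [ 0.1  0.6 -1.7]
```

View pics/d7c.png

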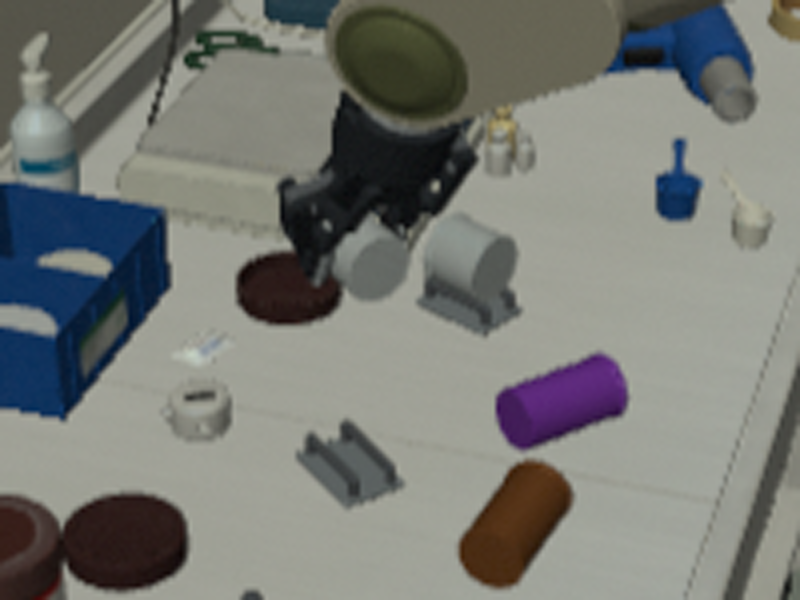

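View pics/w7.png

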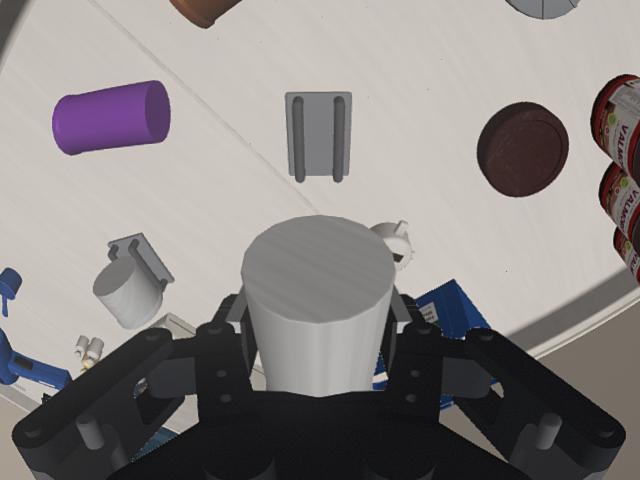

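The cup is out of the cradle and has not slipped: its closed end is at (318,270), as before the lift. Now the turn and carry: I'll compute the waypoints and check IK along them.

```bash
cat > path.py <<'E'
from plan import *
from rig import sense
s=sense();R0=Ro.from_quat(s["ee_rot"],scalar_first=True);p0=s["eef_pos"]
Rf=Ro.from_matrix(final(-75,25,False));pf=P+23*Rf.as_matrix()[:,1]+[0,0,150]
rv=(R0.inv()*Rf).as_rotvec();N=16;q=s["joints"];print("turn/row",(rv/N).round(4))
R=R0;p=p0
for i in range(1,N+1):
    Rn=R0*Ro.from_rotvec(rv*i/N);pn=p0+(pf-p0)*i/N+np.array([0,0,30*np.sin(np.pi*i/N)])
    qn,e=ik(pn,Rn.as_matrix(),q);d=Rn.as_matrix()[:,1]
    print(i,"shift",R.inv().apply(pn-p).round(1),"q",qn.round(2),"e",round(e,4),"dq",np.abs(qn-q).max().round(2),"wrist",(pn-255*d).round(0));q=qn;R=Rn;p=pn
E
python3 path.py
```

```text
turn/row [0.0146 0.0397 0.0945]
1 shift [ -6.5 -11.5  10.8] q [-0.22  0.29  1.71 -0.19  0.84 -0.95] e 0.0 dq 0.12 wrist [486.  13. 419.]
2 shift [ -8.1 -10.5  10.7] q [-0.22  0.31  1.66 -0.1   0.95 -0.97] e 0.0 dq 0.11 wrist [499.   9. 433.]
3 shift [-9.5 -9.1 10.4] q [-0.22  0.32  1.6  -0.02  1.06 -0.98] e 0.0 dq 0.11 wrist [511.   5. 444.]
4 shift [-10.8  -7.3  10.1] q [-0.22  0.34  1.55  0.05  1.16 -0.98] e 0.0 dq 0.1 wrist [524.  -0. 453.]
5 shift [-11.9  -5.3   9.7] q [-0.23  0.36  1.51  0.12  1.25 -0.96] e 0.0 dq 0.09 wrist [535.  -6. 458.]
6 shift [-12.7  -3.    9.2] q [-0.23  0.38  1.47  0.19  1.34 -0.95] e 0.0 dq 0.08 wrist [546. -11. 460.]
7 shift [-13.1  -0.6   8.5] q [-0.24  0.41  1.44  0.26  1.41 -0.92] e 0.0 dq 0.07 wrist [556. -17. 458.]
8 shift [-13.1   1.8   7.9] q [-0.25  0.43  1.42  0.33  1.48 -0.9 ] e 0.0 dq 0.07 wrist [566. -23. 453.]
9 shift [-12.8   4.2   7.2] q [-0.25  0.45  1.41  0.4   1.53 -0.87] e 0.0 dq 0.07 wrist [574. -28. 445.]
10 shift [-12.1   6.6   6.5] q [-0.26  0.48  1.4   0.47  1.58 -0.85] e 0.0 dq 0.07 wrist [581. -32. 433.]
11 shift [-11.1   8.7   5.7] q [-0.26  0.51  1.4   0.54  1.62 -0.82] e 0.0 dq 0.07 wrist [586. -36. 418.]
12 shift [-9.9 10.5  5.1] q [-0.26  0.53  1.41  0.62  1.65 -0.79] e 0.0 dq 0.07 wrist [590. -38. 400.]
13 shift [-8.5 12.1  4.5] q [-0.26  0.56  1.42  0.69  1.67 -0.77] e 0.0 dq 0.08 wrist [593. -39. 380.]
14 shift [-7.  13.3  3.9] q [-0.26  0.59  1.44  0.77  1.7  -0.75] e 0.0 dq 0.08 wrist [595. -39. 358.]
15 shift [-5.5 14.3  3.4] q [-0.26  0.62  1.46  0.85  1.71 -0.74] e 0.0 dq 0.08 wrist [595. -38. 334.]
16 shift [-4.1 14.9  3. ] q [-0.25  0.65  1.48  0.92  1.73 -0.73] e 0.0 dq 0.08 wrist [593. -34. 309.]
```

```bash
python3 -m handwheel '[{"grip":40,"tx":-6.5,"ty":-11.5,"tz":10.8,"wx":0.0146,"wy":0.0397,"wz":0.0945},{"grip":40,"tx":-8.1,"ty":-10.5,"tz":10.7,"wx":0.0146,"wy":0.0397,"wz":0.0945},{"grip":40,"tx":-9.5,"ty":-9.1,"tz":10.4,"wx":0.0146,"wy":0.0397,"wz":0.0945},{"grip":40,"tx":-10.8,"ty":-7.3,"tz":10.1,"wx":0.0146,"wy":0.0397,"wz":0.0945},{"grip":40,"tx":-11.9,"ty":-5.3,"tz":9.7,"wx":0.0146,"wy":0.0397,"wz":0.0945},{"grip":40,"tx":-12.7,"ty":-3,"tz":9.2,"wx":0.0146,"wy":0.0397,"wz":0.0945},{"grip":40,"tx":-13.1,"ty":-0.6,"tz":8.5,"wx":0.0146,"wy":0.0397,"wz":0.0945},{"grip":40,"tx":-13.1,"ty":1.8,"tz":7.9,"wx":0.0146,"wy":0.0397,"wz":0.0945}]'
python3 -m handwheel '[{"grip":40,"tx":-12.8,"ty":4.2,"tz":7.2,"wx":0.0146,"wy":0.0397,"wz":0.0945},{"grip":40,"tx":-12.1,"ty":6.6,"tz":6.5,"wx":0.0146,"wy":0.0397,"wz":0.0945},{"grip":40,"tx":-11.1,"ty":8.7,"tz":5.7,"wx":0.0146,"wy":0.0397,"wz":0.0945},{"grip":40,"tx":-9.9,"ty":10.5,"tz":5.1,"wx":0.0146,"wy":0.0397,"wz":0.0945},{"grip":40,"tx":-8.5,"ty":12.1,"tz":4.5,"wx":0.0146,"wy":0.0397,"wz":0.0945},{"grip":40,"tx":-7,"ty":13.3,"tz":3.9,"wx":0.0146,"wy":0.0397,"wz":0.0945},{"grip":40,"tx":-5.5,"ty":14.3,"tz":3.4,"wx":0.0146,"wy":0.0397,"wz":0.0945},{"grip":40,"tx":-4.1,"ty":14.9,"tz":3,"wx":0.0146,"wy":0.0397,"wz":0.0945},{"grip":40,"tx":0,"ty":0,"tz":0,"wx":0,"wy":0,"wz":0},{"grip":40,"tx":0,"ty":0,"tz":0,"wx":0,"wy":0,"wz":0}]'
python3 to.py 'fin(100)'; python3 cap.py side:d8 scene:s8 wrist:w8
```

```text
time_s: 7.75
eef_pos: [544.6, 68.2, 216.4]
ee_rot: [0.712, -0.514, 0.415, -0.239]
force: [-0.0, -0.4, -1.2]
grip_width: 0.55
time_s: 8.58
eef_pos: [533.8, 188.7, 200.5]
ee_rot: [0.704, -0.243, 0.664, -0.062]
force: [0.8, -0.6, -0.2]
grip_width: 0.548
8.58 [533.8 188.7 200.5] [-0.25  0.65  1.47  0.92  1.73 -0.72] goal [533.4 189.1 150.8] q [-0.25  0.72  1.5   0.91  1.67 -0.8 ] 0.0 
tool shift [44.8 21.6 -0.3] turn [0.002 0.001 0.003] grip 0.548 F [ 0.8 -0.6 -0.2]
8.7333 [534.59678912 188.42535    202.71366792] [-0.255  0.647  1.471  0.922  1.731 -0.724] [ 0.1  0.2 -1. ]
[[ 0.115 -0.233  0.966]
 [-0.411  0.874  0.26 ]
 [-0.904 -0.427  0.005]]
```

View pics/s8.png

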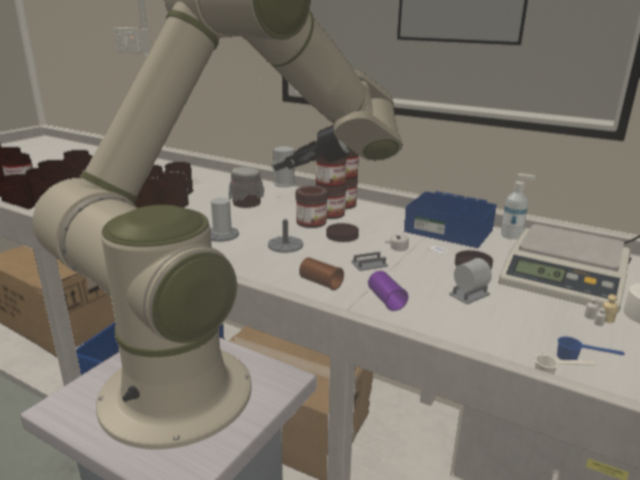

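View pics/d8.png

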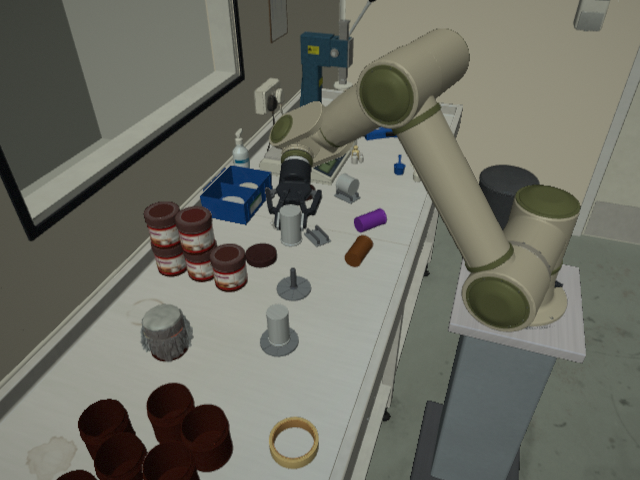

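View pics/w8.png

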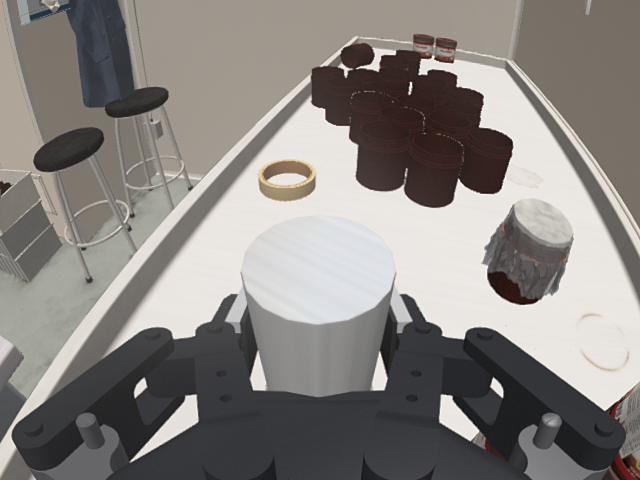

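The cup is mouth-down above the stand, at side (290,226) and scene (284,167). The wrist view shows no slip. I'll measure its offset from the peg in both views.

Run:
```python
from h import *
C=np.zeros((480,800,3),np.uint8)
for i,(n,x0,y0) in enumerate((("s8",260,140),("d8",268,196))):
    a=cv2.imread(f"pics/{n}.png")[y0:y0+60,x0:x0+50];a=cv2.resize(a,None,fx=8,fy=8,interpolation=2)
    for k in range(0,50,10):
        cv2.putText(a,str(x0+k),(k*8,10),0,.4,(0,0,255));a[:,k*8]=(0,0,255)
    for k in range(0,60,10): cv2.putText(a,str(y0+k),(0,k*8+10),0,.4,(0,0,255));a[k*8]=(0,0,255)
    C[:,i*400:i*400+400]=a
cv2.imwrite("pics/z8.png",C)
```

```text
(no output)
```

View pics/z8.png

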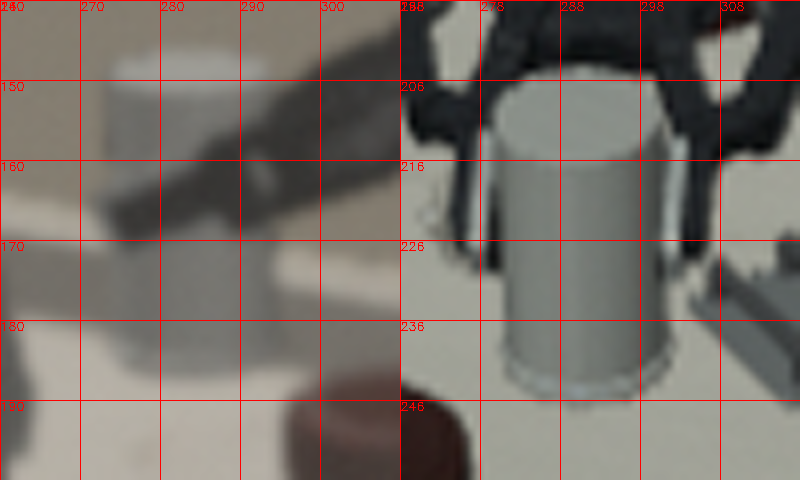

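```bash
python3 - <<'E'
from h import *
a=load("s8");b=load("d8")
for nm,p,q in (("top",(283.4,149),(290.3,210.6)),("rim",(284,183.3),(291,239.7))):
    print(nm,[np.round(v,1) for v in tri([ray(a,*p),ray(b,*q)])])
E
python3 to.py 'fin(150)'
```

```text
top [array([536.5, 169. , 241.6]), array([0.4, 0.4])]
rim [array([538.1, 169.8, 159.2]), array([0.5, 0.5])]
8.73 [534.6 188.4 202.7] [-0.25  0.65  1.47  0.92  1.73 -0.72] goal [533.4 189.1 200.8] q [-0.25  0.65  1.48  0.92  1.73 -0.73] 0.0 
tool shift [ 1.3  1.7 -1. ] turn [-0.001  0.005  0.005] grip 0.55 F [ 0.1  0.2 -1. ]
```

Cup axis is about (537.3, 169.4) against the peg at (538, 169), and upright. The rim is about 149 mm above the base. Lowering.

```bash
python3 -m handwheel '[{"grip":40,"tx":18,"ty":8.6,"tz":0,"wx":0,"wy":0,"wz":0},{"grip":40,"tx":18,"ty":8.6,"tz":0,"wx":0,"wy":0,"wz":0},{"grip":40,"tx":18,"ty":8.6,"tz":0,"wx":0,"wy":0,"wz":0},{"grip":40,"tx":9,"ty":4.3,"tz":0,"wx":0,"wy":0,"wz":0},{"grip":40,"tx":0,"ty":0,"tz":0,"wx":0,"wy":0,"wz":0},{"grip":40,"tx":0,"ty":0,"tz":0,"wx":0,"wy":0,"wz":0}]'
python3 to.py 'fin(50)'; python3 cap.py side:d9 scene:s9;python3 - <<'E'
import cv2,numpy as np
a=cv2.imread("pics/s9.png")[170:270,235:335];b=cv2.imread("pics/d9.png")[210:310,245:345]
cv2.imwrite("pics/z9.png",cv2.resize(np.hstack([a,b]),None,fx=4,fy=4,interpolation=2))
E
```

```text
time_s: 9.23
eef_pos: [534.6, 189.3, 133.1]
ee_rot: [0.706, -0.242, 0.663, -0.062]
force: [-0.4, 0.0, -0.2]
grip_width: 0.548
9.23 [534.6 189.3 133.1] [-0.25  0.75  1.5   0.91  1.65 -0.83] goal [533.4 189.1 100.8] q [-0.25  0.8   1.51  0.91  1.61 -0.88] 0.0 
tool shift [29.2 13.9 -1.3] turn [-0.001  0.004  0.002] grip 0.548 F [-0.4  0.  -0.2]
9.3333 [534.75492686 189.32827048 133.57437116] [-0.254  0.75   1.501  0.912  1.65  -0.83 ] [-0.1  0.3 -1.5]
[[ 0.115 -0.233  0.966]
 [-0.409  0.875  0.26 ]
 [-0.905 -0.425  0.005]]
```

View pics/z9.png

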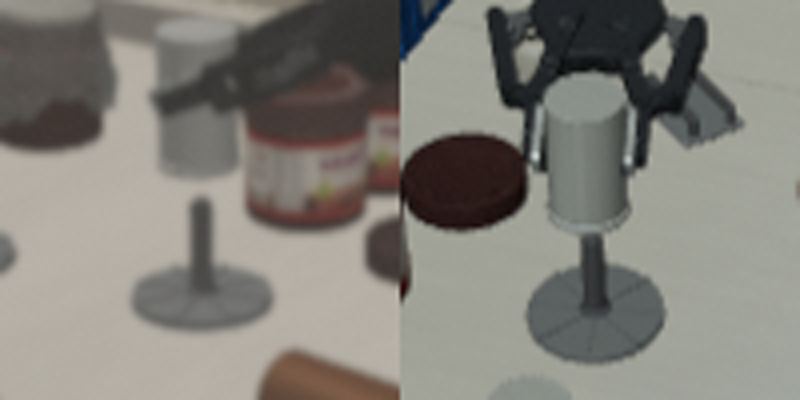

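Mouth-down just above the peg. Cup axis at 198 against the peg at 202 in the left crop, 589 against 593 in the right, so about 2 mm off with ±14 mm clearance. Continuing down.

```bash
python3 -m handwheel '[{"grip":40,"tx":13.6,"ty":6.4,"tz":0,"wx":0,"wy":0,"wz":0},{"grip":40,"tx":13.6,"ty":6.4,"tz":0,"wx":0,"wy":0,"wz":0},{"grip":40,"tx":13.6,"ty":6.4,"tz":0,"wx":0,"wy":0,"wz":0},{"grip":40,"tx":9,"ty":4.3,"tz":0,"wx":0,"wy":0,"wz":0},{"grip":40,"tx":9,"ty":4.3,"tz":0,"wx":0,"wy":0,"wz":0},{"grip":40,"tx":4.5,"ty":2.1,"tz":0,"wx":0,"wy":0,"wz":0},{"grip":40,"tx":0,"ty":0,"tz":0,"wx":0,"wy":0,"wz":0},{"grip":40,"tx":0,"ty":0,"tz":0,"wx":0,"wy":0,"wz":0}]'
python3 to.py 'fin(0)'; python3 cap.py side:d10 scene:s10;python3 - <<'E'
import cv2,numpy as np
a=cv2.imread("pics/s10.png")[170:270,235:335];b=cv2.imread("pics/d10.png")[210:310,245:345]
cv2.imwrite("pics/z10.png",cv2.resize(np.hstack([a,b]),None,fx=4,fy=4,interpolation=2))
E
```

```text
time_s: 10.0
eef_pos: [534.5, 189.7, 62.5]
ee_rot: [0.705, -0.242, 0.663, -0.062]
force: [-0.0, 0.2, -0.2]
grip_width: 0.548
10.0 [534.5 189.7  62.5] [-0.25  0.87  1.5   0.91  1.58 -0.93] goal [533.4 189.1  50.8] q [-0.25  0.89  1.51  0.91  1.56 -0.94] 0.0 
tool shift [10.7  4.7 -1.3] turn [-0.     0.003  0.002] grip 0.548 F [-0.   0.2 -0.2]
10.1 [534.6229273  189.72061443  62.89892605] [-0.253  0.87   1.503  0.908  1.575 -0.925] [ 0.6  0.  -0.3]
[[ 0.113 -0.234  0.966]
 [-0.409  0.875  0.26 ]
 [-0.905 -0.424  0.004]]
```

View pics/z10.png

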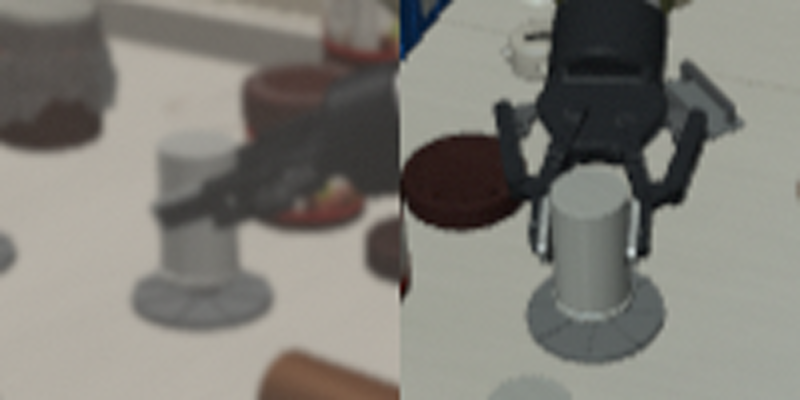

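The cup is over the peg with the rim about 10 mm above the base. Creeping down while watching force.

```bash
python3 -m handwheel '[{"grip":40,"tx":2.3,"ty":1,"tz":0,"wx":0,"wy":0,"wz":0},{"grip":40,"tx":2.3,"ty":1,"tz":0,"wx":0,"wy":0,"wz":0},{"grip":40,"tx":1.8,"ty":0.8,"tz":0,"wx":0,"wy":0,"wz":0},{"grip":40,"tx":1.8,"ty":0.8,"tz":0,"wx":0,"wy":0,"wz":0},{"grip":40,"tx":0,"ty":0,"tz":0,"wx":0,"wy":0,"wz":0}]'
python3 -m handwheel '[{"grip":40,"tx":0.9,"ty":0.4,"tz":0,"wx":0,"wy":0,"wz":0},{"grip":40,"tx":0.9,"ty":0.4,"tz":0,"wx":0,"wy":0,"wz":0}]'
```

```text
time_s: 10.52
eef_pos: [534.4, 189.6, 53.1]
ee_rot: [0.705, -0.242, 0.663, -0.062]
force: [-0.8, 0.5, -0.5]
grip_width: 0.548
time_s: 10.68
eef_pos: [534.5, 189.6, 52.8]
ee_rot: [0.706, -0.242, 0.663, -0.061]
force: [-2.9, -2.6, 14.0]
grip_width: 0.55
```

```bash
python3 -m handwheel '[{"grip":40,"tx":0,"ty":0,"tz":0,"wx":0,"wy":0,"wz":0},{"grip":40,"tx":0,"ty":0,"tz":0,"wx":0,"wy":0,"wz":0}]'; python3 cap.py side:d11 scene:s11 wrist:w11;python3 - <<'E'
import cv2,numpy as np
a=cv2.imread("pics/s11.png")[195:265,250:320];b=cv2.imread("pics/d11.png")[240:310,260:330]
cv2.imwrite("pics/z11.png",cv2.resize(np.hstack([a,b]),None,fx=5.5,fy=5.5,interpolation=2))
E
```

```text
time_s: 10.85
eef_pos: [534.5, 189.6, 52.8]
ee_rot: [0.706, -0.242, 0.663, -0.061]
force: [-1.8, -2.5, 10.6]
grip_width: 0.549
11.0 [534.49842449 189.55235739  52.84577032] [-0.254  0.89   1.5    0.909  1.568 -0.939] [-1.6 -1.9  8.5]
[[ 0.113 -0.234  0.966]
 [-0.407  0.876  0.26 ]
 [-0.907 -0.422  0.003]]
```

View pics/z11.png

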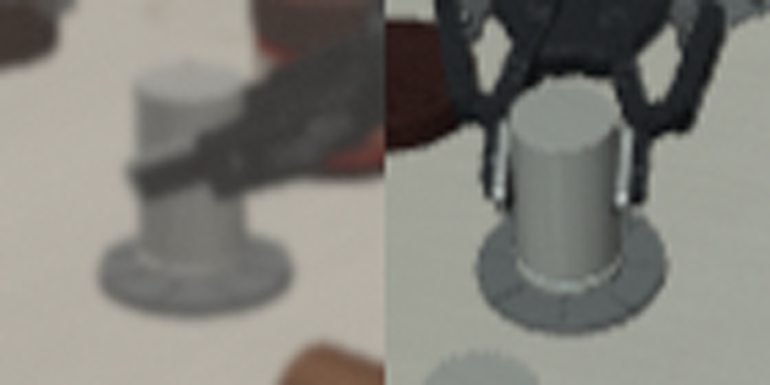

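View pics/w11.png

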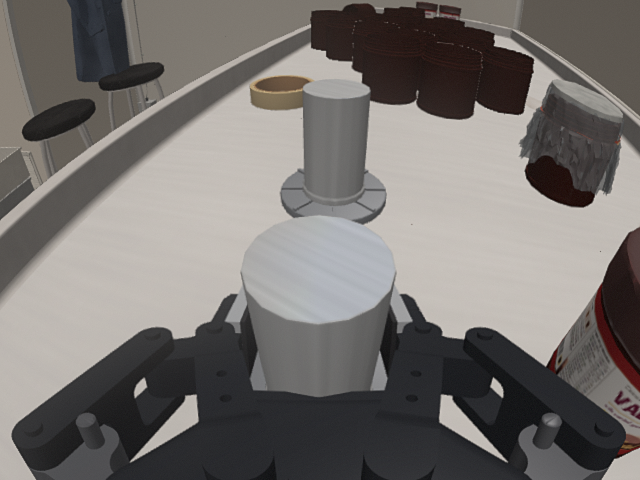

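The rim ring sits on the base in both views, and there is about 9 N of upward force from contact. Releasing.

```bash
python3 -m handwheel '[{"grip":60,"tx":0,"ty":0,"tz":0,"wx":0,"wy":0,"wz":0},{"grip":85,"tx":0,"ty":0,"tz":0,"wx":0,"wy":0,"wz":0},{"grip":85,"tx":0,"ty":0,"tz":0,"wx":0,"wy":0,"wz":0},{"grip":85,"tx":0,"ty":0,"tz":0,"wx":0,"wy":0,"wz":0},{"grip":85,"tx":0,"ty":0,"tz":0,"wx":0,"wy":0,"wz":0},{"grip":85,"tx":0,"ty":0,"tz":0,"wx":0,"wy":0,"wz":0}]'; python3 cap.py wrist:w12
```

```text
time_s: 11.5
eef_pos: [534.4, 189.5, 51.3]
ee_rot: [0.705, -0.242, 0.663, -0.062]
force: [1.1, -1.0, -0.7]
grip_width: 0.994
11.55 [534.40474396 189.55908623  51.31706472] [-0.254  0.891  1.501  0.908  1.564 -0.939] [ 0.2 -0.4  0.2]
[[ 0.112 -0.234  0.966]
 [-0.409  0.875  0.26 ]
 [-0.906 -0.424  0.002]]
```

View pics/w12.png

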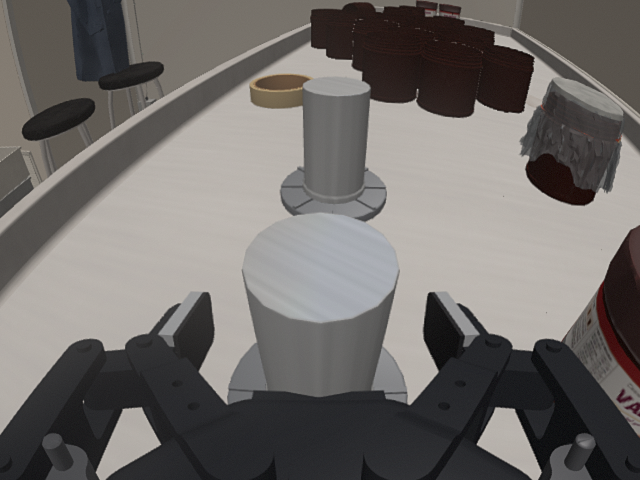

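Both fingers are clear, at (205,320) and (430,320), and the cup is standing. Backing straight out along the fingers.

```bash
python3 -m handwheel '[{"grip":85,"tx":0,"ty":-12,"tz":0,"wx":0,"wy":0,"wz":0},{"grip":85,"tx":0,"ty":-18,"tz":0,"wx":0,"wy":0,"wz":0},{"grip":85,"tx":0,"ty":-20,"tz":0,"wx":0,"wy":0,"wz":0},{"grip":85,"tx":0,"ty":-20,"tz":0,"wx":0,"wy":0,"wz":0},{"grip":85,"tx":-15,"ty":-20,"tz":0,"wx":0,"wy":0,"wz":0},{"grip":85,"tx":-20,"ty":-20,"tz":0,"wx":0,"wy":0,"wz":0},{"grip":85,"tx":-20,"ty":-10,"tz":0,"wx":0,"wy":0,"wz":0},{"grip":85,"tx":0,"ty":0,"tz":0,"wx":0,"wy":0,"wz":0},{"grip":85,"tx":0,"ty":0,"tz":0,"wx":0,"wy":0,"wz":0},{"grip":85,"tx":0,"ty":0,"tz":0,"wx":0,"wy":0,"wz":0}]'; python3 cap.py side:d13 scene:s13;python3 - <<'E'
import cv2,numpy as np
a=cv2.imread("pics/s13.png")[195:265,250:320];b=cv2.imread("pics/d13.png")[240:310,260:330]
cv2.imwrite("pics/z13.png",cv2.resize(np.hstack([a,b]),None,fx=5.5,fy=5.5,interpolation=2))
E
```

```text
time_s: 12.38
eef_pos: [556.1, 106.8, 151.7]
ee_rot: [0.705, -0.242, 0.664, -0.062]
force: [0.6, -0.4, 0.3]
grip_width: 0.991
12.4833 [556.00338977 107.07007269 151.24433074] [-0.373  0.778  1.385  0.842  1.782 -0.821] [ 0.2  0.2 -0.2]
[[ 0.111 -0.235  0.966]
 [-0.408  0.875  0.26 ]
 [-0.906 -0.423  0.001]]
```

View pics/z13.png

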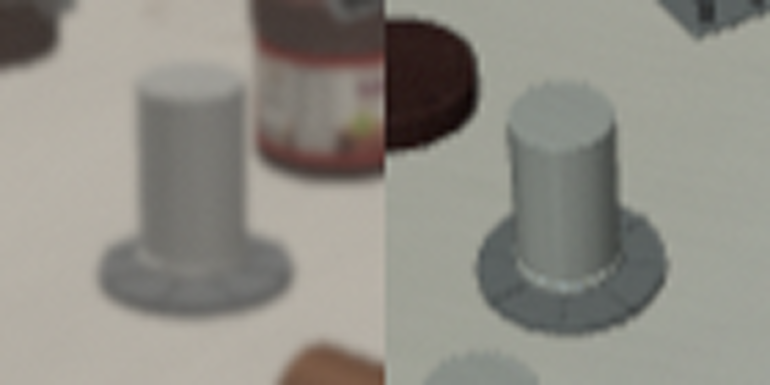

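View pics/d13.png

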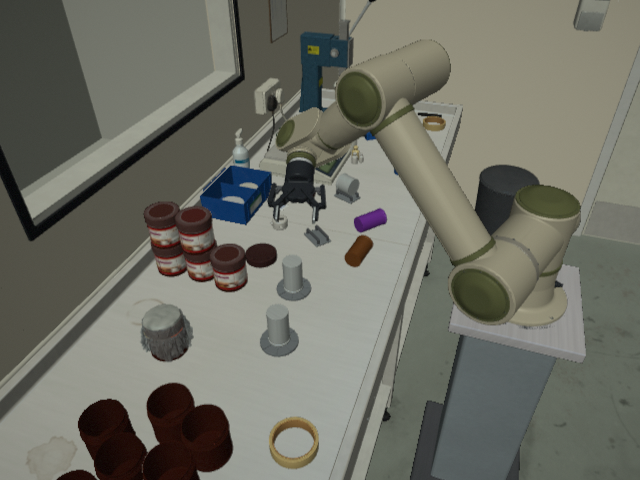

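View pics/s13.png

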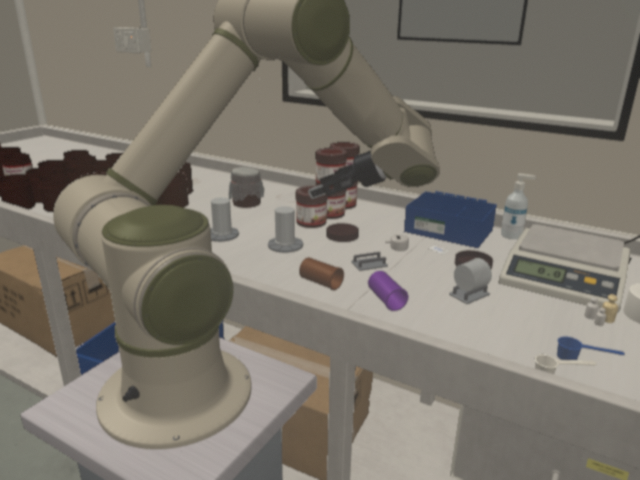

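The tall cup stands upright, mouth-down on the stand at scene (285,228) and side (292,274). The short cup is still at (472,275) and (347,186), the robot is clear, and the force reading is about 0.

```bash
python3 -c "
from rig import ctrl
print(ctrl.finish_job())"
```

```text
the job is handed in; nothing more can be done
None
```

The tall steel cup stands mouth-down over the empty peg with its rim on the stand's base, and the job is handed in; no verdict was reported. I gripped it across its sides at about 47 mm and turned it mouth-down on the way to the stand. I then lowered it over the peg until the wrist felt the base (about 14 N), released it and backed away, finishing at about 12.5 s.

**Last checks:**
- **Fit:** before the last lowering, the cup's axis measured about 2 mm from the peg's. After release, both pictures show it upright with its rim ring on the base.
- **Bystanders:** the short cup and the brown and purple look-alikes show no visible movement in the pictures.
- **Robot:** it is clear of everything, and the wrist force reads about 0.

**What went wrong or disagreed:**
- My first move was refused because every row needs all its fields, so nothing moved.
- The first approach tilt (45°) ran joint 4 to its limit. The tool stopped short of its target without touching anything, and I switched to 25°.
- The first single-camera estimates of the stand's position differed by about 13 mm. Combining two views and adding the wrist camera brought them to within about 2 mm.

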